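Re-set a swivel vise to its index mark and clamp a lock cylinder in it

TASK

Get the small swivel vise ready for filing the lock cylinder at the set angle: loosen the knurled clamp knob on the front of its base, swing the vise head counter-clockwise until its pointer lines up with the small index block clamped on the graduated rim, and tighten the knob firmly again. Then lay the lock cylinder gently on its side in the middle of the bed between the open jaws, its length along the jaw faces, let go of it, and swing the cam lever right round to its stop so that the jaws hold it. Leave everything else on the bench where it is.

Things in the scene. Friction and masses are not known exactly. Their poses are not given: they have to be found in the camera images.
- clamp_knob (a joint): Clamp knob of the swivel, rad; clockwise (looking at the knob's end from outside) grows and tightens. Below 0 the head swings freely; from 0 up the clamp bites harder: 0.3 just enough, 0.5 to 0.8 properly tight; stops at -1.6 and 1.0. Starts tight, 0.45 to 0.68; stays where left; takes 0.2 to 0.4 N m to turn.
- knob_grip (a point): Centre of the round knurled clamp knob (37 mm across, 22 mm long), 92 mm out from the swivel axis at the front of the small vise's base, 62 mm above the bench. z axis = knob axis, pointing out toward the robot and up, 30 degrees from vertical (does not turn with the knob). Under it only a boss 23 mm thick; the base, 30 mm high, begins 66 mm from the swivel axis.
- vise_head (a joint): Swivel angle of the small vise's head on its round base, rad, counter-clockwise from above, about the vertical through bed_center; starts at -0.65 to -0.3, stops at -0.95 and 0.95. Held fast while the clamp knob is tight; loose, it turns with about 0.12 N m and stays where left.
- bed_center (a point): On the swivel axis, on top of the head's bed, 56 mm above the bench; turns with the head: z up, y from fixed to moving jaw, x across the jaws. Bed: bar 44 mm wide (x), 124 long (y), 18 thick, on a disc 108 mm across. Jaws 40 mm wide (x), 26 mm high above the bed: fixed jaw y -45 to -20 mm, moving jaw y 20 to 41 mm when open (gap 40 mm); cam housing y 46 to 62 mm, 18 mm high.
- vise_jaw: The moving jaw; its frame is that of bed_center 56 mm lower (at bench height) when open, and moves along -y by up to 11 mm as the cam lever is closed.
- pointer_tip (a point): Tip of the bright pointer on the vise head, over the graduated rim: 64 mm from the swivel axis, 125 degrees clockwise (from above) of the head's x axis, 33 mm above the bench. Axes as bed_center.
- rider_mark (a point): Mark on the index rider, a small dark steel block (8 mm wide, thumb screw outward) fixed on the graduated rim, 66 mm from the swivel axis, 34 mm above the bench: the wanted angle. Its axes are those that bed_center has when the pointer is in line with it, which is 0.35 to 1.15 rad counter-clockwise of the head's start.
- clamp_shoe: Brake shoe inside the base, out of sight: the clamp screw drives it against the head's hub. Nothing to handle.
- cam_lever (a joint): Cam lever, rad: 0 open (points outward along the head's +y); closes counter-clockwise from above to its stop at 1.55 (points along the head's -x). Moves the jaw 7.2 mm per rad; the sprung jaw meets this cylinder at about 1.3 and gives way, so that the full throw holds it with about 10 N. Stays where left; takes 3 to 6 N at its grip.
- lever_pivot (a point): Pivot of the cam lever on the head, 54 mm from the swivel axis along the head's +y, 80 mm above the bench. Axes as bed_center.
- lever_grip (a point): Middle of the lever's upright black grip post: 12 mm thick, from 80 to 110 mm above the bench, 50 mm from the lever's pivot. Axes turn with the lever.
- cylinder_center (a point): Centre of the lock cylinder (grey euro-profile door cylinder, the only one on the bench; loose, 0.18 kg), lying on its side: 58 mm long along its y axis between flat ends, 32 mm across (x), 17 mm thick. It and the brass padlock lie side by side at the bench's front edge, left of the small vise, in either order. Held by its ends it goes between the jaws; fingers on its long sides do not.
- padlock: brass padlock lying on its back, 68 x 45 x 21 mm; bystander, leave alone
- tape: roll of black tape lying flat right of the big bench vice, 55 mm across, 19 mm high; bystander, leave alone
- key_ring: bunch of keys, about 73 x 127 x 10 mm, on the bench in front of the small vise; bystander, leave alone
- blank: single key with a black head, 75 x 25 x 9 mm; bystander, leave alone
- chuck: T-shaped drill chuck key, 60 x 60 x 20 mm; bystander, leave alone
- pliers: pliers with red handles, 56 x 153 x 13 mm, behind the small vise; bystander, leave alone
- hex: L-shaped black hex key, 33 x 93 x 6 mm; bystander, leave alone

How it is judged (in metres and radians):
On the way, in this order (a step that is already met when the one before it is completed fails the run):
1. the clamp knob is loosened, the head not yet moved (contact force between clamp_shoe and anything else below 1 N and value of joint clamp_knob below -0.03 rad and distance of pointer_tip from where it was at the start of the episode below 0.006 m), for 0.1 s.
2. the pointer stands at the index rider (angle between the x axis of pointer_tip and the x axis of rider_mark, either way round below 0.07 rad and contact force between clamp_shoe and anything else below 1 N), for 0.2 s.
3. the clamp knob is tight again with the pointer still at the rider (angle between the x axis of pointer_tip and the x axis of rider_mark, either way round below 0.07 rad and contact force between clamp_shoe and anything else above 20 N), for 0.2 s.
4. the lock cylinder lies on the bed between the open jaws, released (all of step 3 and x of cylinder_center in the frame of bed_center between -0.012 and 0.012 m and y of cylinder_center in the frame of bed_center between -0.012 and 0.012 m and z of cylinder_center in the frame of bed_center between -0.002 and 0.014 m and angle between the y axis of cylinder_center and the x axis of bed_center, either way round below 0.2 rad and value of joint cam_lever below 0.5 rad and contact force between the fingers and lock_cylinder below 0.2 N), for 0.2 s.
At the end, for the whole second after the job is handed in: Pointer within 4 degrees of the rider; clamp shoe pressing over 20 N (knob at 0.3 or more); cylinder on the bed, within 12 mm of the middle and 11 degrees of square across the jaws, held by the moving jaw with over 4 N, at rest; cam lever at its stop (over 1.42) (all of step 3 and x of cylinder_center in the frame of bed_center between -0.012 and 0.012 m and y of cylinder_center in the frame of bed_center between -0.012 and 0.012 m and z of cylinder_center in the frame of bed_center between -0.002 and 0.014 m and angle between the y axis of cylinder_center and the x axis of bed_center, either way round below 0.2 rad and value of joint cam_lever above 1.42 rad and contact force between vise_jaw and lock_cylinder above 4 N and linear speed of lock_cylinder below 0.01 m/s); the robot touches nothing.
It fails at once if a bystander is shifted by more than 30 mm (distance of any of padlock, tape, key_ring, blank, chuck, pliers, hex from where it was at the start of the episode above 0.03 m).
It fails at once if the lock cylinder is dropped or pressed into the vise with more than 45 N (contact force between lock_cylinder and vise_base above 45 N).
It also fails if it takes over 70 s, if anything falls off the work surface, if the arm or the gripper's body presses on something with over 40 N, if the wrist force passes 120 N, or if a joint passes its speed limit or range.

ROBOT

A 6-joint arm with a two-finger parallel gripper is mounted at the origin on a cart in front of the work surface, level with it; the furniture and walls round the work are solid. World frame = base frame: x ahead of the robot, y to its left, z up, the work surface at z = 0. Lengths are in m, angles in degrees, forces in N, time in s.
With the tool pointing down it reaches from about 0.3 to 0.75 m from the base axis. Payload 8.5 kg.
Tool frame: the origin (TCP) lies at the very end of the fingers, on their centre line; the grasp point (between the pads) lies 19 mm behind it (env.tcp_to_grasp is the distance from the TCP to the grasp point, in m); z points along the fingers, y is the line along which they close (so a half turn about z gives the same grasp; the last joint's range is limited). The gripper opens to 85 mm and grips with 20 to 120 N. Pads are 22 mm wide; open, the fingers measure 114 mm over their backs; the gripper's body (76 mm by 85 mm) begins 54 mm behind the grasp point. The pads swing forward as they close: fully open they stand 13 mm farther back than shut.
Start: joints at [54.242, 21.807, 74.336, -0, 83.858, -12.336], TCP at [0.219, 0.505, 0.202] pointing down, gripper open.
Joint ranges: [-178.18, 178.18], [-50.72, 133.34], [12.68, 142.11], [-81.47, 261.47], [9.98, 163.14], [-165.26, 165.26]. Speed limits (degrees/s): [136.94, 136.94, 180, 180, 180, 180].

INTERFACE

Orientations are given as a 3x3 rotation matrix whose columns are the frame's x, y, z axes.
In Python, from rig import status, get_image, env gives the robot as it stands.
- The arm moves only by the shell command python3 -m handwheel 'ROWS' [FORCE]. ROWS is text: rows parted by semicolons, each of 7 numbers parted by spaces: the shift along the world's x, y, z in cm, then the turn, a rotation vector about the world's x, y, z in degrees, then the opening, from 0 (shut) to 1 (fully open). In form: dx dy dz wx wy wz gripper; .... A call has 1 to 8 rows; each row is the pose to reach, as a shift and turn from the pose commanded when the call began; what a row does not reach only later rows make up. A row lasts 1/12 s, in which the tool goes at most 41.7 mm and 7.16 degrees, less where a joint would pass 70% of its speed; a pose out of reach is approached as far as the arm can. A call with a gripper value outside its range is refused whole. The fingers move at their own pace and stop on an object; FORCE is the grip in N (left out, the last holds). Time passes only in rows, so rows that repeat a pose let the fingers close. It gives the time, the measured TCP pose, the force, the opening and the grip force at its end, in the units of the state.
- status.observe(): the state, without advancing time (a new reading comes with each control period).
- get_image(name): name is "side" or "top" or "wrist"; returns a dict with "color" (384x512x3 uint8, red, green, blue), "vertical_fov" (degrees; the focal length in pixels is half the picture's height over the tangent of half this angle, whatever the lens; pixels are square), "cx", "cy" (the principal point, pixels), "k1" (the pictures are not rectified: a ray, as slopes to the right and down, at radius r is drawn at 1 + k1 r^2 times it, then the intrinsics apply), "xyz" and "orientation" of the camera in the world. Camera axes: x right, y down, z forward; pixel columns grow to the right and rows downward; lengths in m; the calibration is good to about 2 mm. A picture is of the moment at which its call begins. There is no depth.
- env.close_job(): hands the job in; it is judged then, once.
The state is a dict: "time_s": time; "q": joint angles; "qvel": joint speeds; "joint_efforts": joint torques, N m; "position": TCP position; "tool_rot": TCP orientation; "ft_force": force on the tool from outside, world axes, zero at the start; "wrist_torque": the same for the moment, N m; "grip_width": finger opening in m; "gripper_force": force on a finger pad.
Only numpy, scipy, OpenCV 4.12 (cv2) and the standard library are available. Lean on these libraries where they do the work, as an engineer would, in place of code of your own. Each camera call takes 0.05 s, during which the arm holds its last target. There are 200 camera calls.

## Working session

There is one attempt and no reset: what is moved stays moved. The work goes in short steps, Python scripts to look and compute and a shell command to move; the robot and the scene stay as the last step left them, time stands still between calls to the robot, and variables do not carry over. Pictures are saved under pics/ and viewed, at most 10 in all, crops included, and the job is handed in when it is done.

```bash
ls; mkdir -p pics
python3 - <<'E'
from rig import status,get_image,env
import cv2,numpy as np,pickle
print(env.tcp_to_grasp, status.observe())
d={}
for n in("side","top","wrist"):
    g=get_image(n);d[n]=g
    print(n,{k:v for k,v in g.items() if k!='color'})
    cv2.imwrite(f'pics/a_{n}.png',g['color'][:,:,::-1])
pickle.dump(d,open('a.pkl','wb'))
im=cv2.resize(d['top']['color'],None,fx=1.5625,fy=1.5625,interpolation=cv2.INTER_CUBIC)
cv2.imwrite('pics/top_big.png',im[:,:,::-1])
E
```

```text
pics
0.0187 {'time_s': 0.0, 'q': array([ 5.42410848e+01,  2.18429941e+01,  7.43850177e+01,  1.78763989e-03,
        8.38579509e+01, -1.23371486e+01]), 'qvel': array([ 0.02756649,  0.04359304,  0.03770278, -0.02924769, -0.06789091,
        0.04051333]), 'joint_efforts': array([ 5.40407927e-04, -4.48462951e+01, -2.31274635e+01, -1.41132750e-04,
        4.77865135e-03,  1.59268336e-05]), 'position': array([0.21843104, 0.50440471, 0.20179148]), 'tool_rot': array([[-9.17602189e-01,  3.97498942e-01, -9.01931765e-04],
       [ 3.97499811e-01,  9.17601472e-01, -1.19936705e-03],
       [ 3.50866781e-04, -1.45905954e-03, -9.99998874e-01]]), 'ft_force': array([ 0.03908061, -1.06180259, -0.04310812]), 'wrist_torque': array([-0.00529514,  0.00535444,  0.00642777]), 'gripper_force': 0.0, 'grip_width': 0.08527156152190417}
side {'vertical_fov': 53.40951412570447, 'cx': 254.67822308186805, 'cy': 186.34625098771218, 'k1': -0.04817140209218237, 'xyz': array([ 0.36687415, -1.10731258,  0.67279542]), 'orientation': array([[ 0.99062112, -0.08333037,  0.10828594],
       [-0.13477944, -0.46568015,  0.87462935],
       [-0.02245657, -0.88102103, -0.47254381]])}
top {'vertical_fov': 50.17422707679381, 'cx': 253.29377978124637, 'cy': 189.80894470385076, 'k1': -0.020087369838186504, 'xyz': array([ 0.25095852, -0.03543125,  1.16639182]), 'orientation': array([[-0.04522672, -0.97194983,  0.23079878],
       [-0.99897197,  0.04471739, -0.00744012],
       [-0.0030893 , -0.23089801, -0.97297306]])}
wrist {'vertical_fov': 59.66320249271397, 'cx': 262.56285270998717, 'cy': 192.287715470181, 'k1': -0.059664845370994465, 'xyz': array([0.14421413, 0.53646597, 0.37351359]), 'orientation': array([[ 0.39659669,  0.87143326,  0.28864364],
       [ 0.91799096, -0.37582509, -0.1266811 ],
       [-0.0019146 ,  0.31521355, -0.94901884]])}
```

View pics/top_big.png

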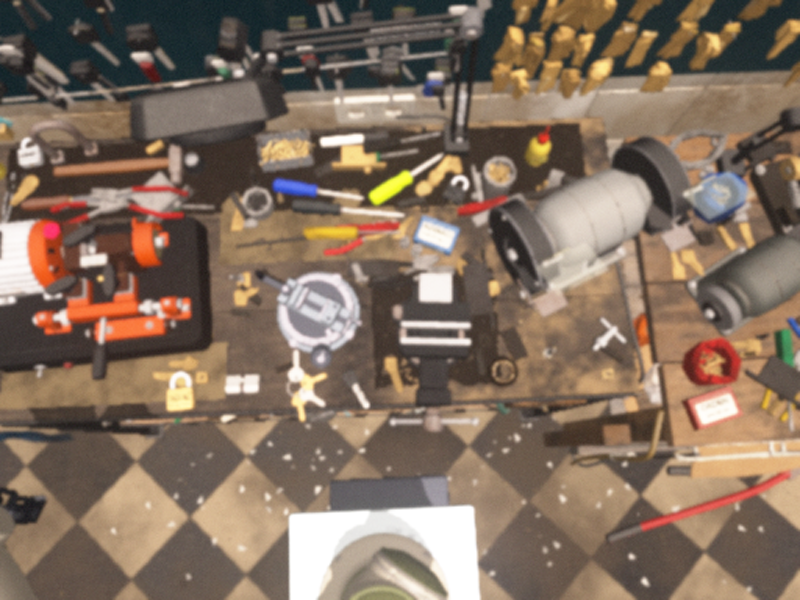

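View pics/a_side.png

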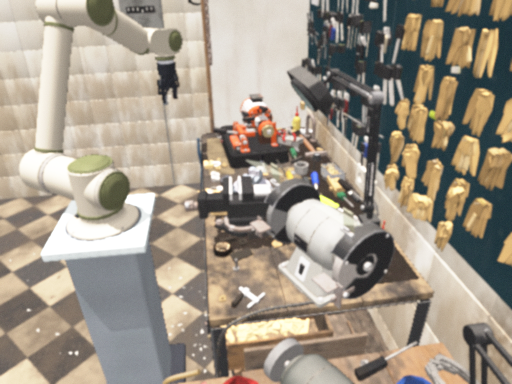

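The top view shows the small vise at about (203,200) in native pixels, its lever pointing up-left at (170,176) and the knob at (205,228). The cylinder is at (155,246), with the padlock left of it at (115,250). In the side view the vise is hidden behind the big vice.

```bash
cat > h.py <<'E'
import numpy as np,cv2
from rig import status,get_image,env
def K(g):
    f=g['color'].shape[0]/2/np.tan(np.radians(g['vertical_fov'])/2)
    return np.array([[f,0,g['cx']],[0,f,g['cy']],[0,0,1.]]),np.array([g['k1'],0,0,0.])
def ray(g,uv):
    k,d=K(g);p=cv2.undistortPoints(np.array(uv,float).reshape(-1,1,2),k,d).reshape(-1,2)
    r=np.c_[p,np.ones(len(p))]@g['orientation'].T
    return r
def onz(g,uv,z):
    r=ray(g,uv);return g['xyz']+r*((z-g['xyz'][2])/r[:,2])[:,None]
def proj(g,P):
    R=g['orientation'];k,d=K(g)
    return cv2.projectPoints(np.array(P,float).reshape(-1,1,3),cv2.Rodrigues(R.T)[0],-R.T@g['xyz'],k,d)[0].reshape(-1,2)
E
python3 - <<'E'
import pickle;from h import *
g=pickle.load(open('a.pkl','rb'))['top']
np.set_printoptions(precision=4,suppress=True)
for n,u,v,z in(('vise',318,312,.05),('knob',320,356,.062),('cyl',242,384,.017),('padlock',180,390,.02),('lever',262,274,.11),('keys',308,390,.01)):
    print(n,onz(g,[(u/1.5625,v/1.5625)],z))
c=g['orientation']
w=pickle.load(open('a.pkl','rb'))['wrist'];s=status.observe()
R=s['tool_rot'];print('cam in tool',R.T@(w['xyz']-s['position']),R.T@w['orientation'])
E
```

```text
vise [[0.4939 0.0957 0.05  ]]
knob [[0.4131 0.0922 0.062 ]]
cyl [[0.3756 0.238  0.017 ]]
padlock [[0.3695 0.348  0.02  ]]
lever [[0.5517 0.1834 0.11  ]]
keys [[0.3603 0.1209 0.01  ]]
cam in tool [ 0.0809 -0.0003 -0.1715] [[ 0.001  -0.949  -0.3154]
 [ 1.      0.0012 -0.0005]
 [ 0.0008 -0.3154  0.949 ]]
```

```bash
python3 -m handwheel '0 -4 2 0 0 4 1; 1 -8 4 0 0 8 1; 3 -12 6 0 0 12 1; 5 -16 8 0 0 16 1; 7 -20 8 0 0 20 1; 9.5 -23 8 0 0 23.4 1; 12 -26 8 0 0 23.4 1; 14 -29 8 0 0 23.4 1' && python3 -m handwheel '2 -3.5 0 0 0 0 1; 4 -7 0 0 0 0 1; 6 -11.4 0 0 0 0 1; 6 -11.4 0 0 0 0 1; 6 -11.4 0 0 0 0 1'
python3 - <<'E'
from h import *;import pickle
g=get_image('wrist');pickle.dump(g,open('b.pkl','wb'));s=status.observe();print(s['position'],s['tool_rot'])
cv2.imwrite('pics/b.png',cv2.resize(np.rot90(g['color'],2),None,fx=1.5625,fy=1.5625,interpolation=cv2.INTER_CUBIC)[:,:,::-1])
E
```

```text
time_s: 0.82
position: [0.3524, 0.2227, 0.2827]
tool_rot: [[-1.0, -0.0, 0.001], [-0.0, 1.0, 0.0], [-0.001, 0.0, -1.0]]
ft_force: [0.9, 0.8, -0.4]
grip_width: 0.0851
gripper_force: 0.0
time_s: 1.23
position: [0.4124, 0.1085, 0.2819]
tool_rot: [[-1.0, 0.005, -0.001], [0.005, 1.0, -0.0], [0.001, -0.0, -1.0]]
ft_force: [-0.2, 0.4, -0.6]
grip_width: 0.0855
gripper_force: 0.0
[0.41174509 0.11001307 0.28208266] [[-9.99996071e-01  2.66547786e-03 -8.67325887e-04]
 [ 2.66517315e-03  9.99996386e-01  3.52289986e-04]
 [ 8.68261774e-04  3.49977028e-04 -9.99999562e-01]]
```

View pics/b.png

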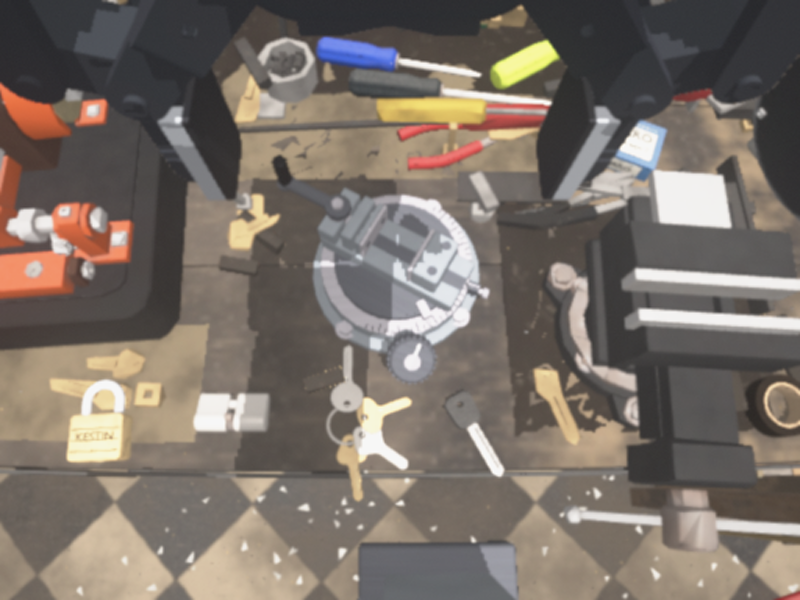

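The wrist view (scaled by 1.5625, turned 180°) shows the vise centre near (397,268) and the knob at (411,355). The pointer looks to be around (427,310), the rider with its thumb screw at (480,291), the lever grip at (283,172) and the cylinder at (232,411). I'll crop it to measure.

Run:
```python
import cv2
im=cv2.imread('pics/b.png');c=im[150:400,260:510]
# native crop upsample
cv2.imwrite('pics/c.png',cv2.resize(c,(600,600),interpolation=cv2.INTER_CUBIC))
```

```text
(no output)
```

View pics/c.png

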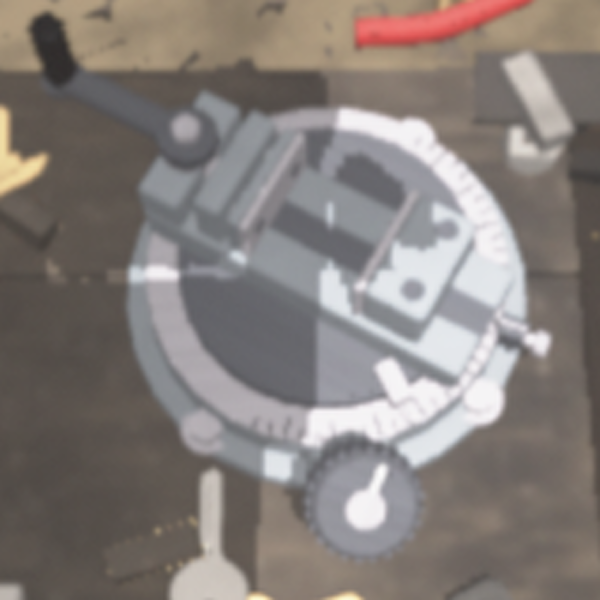

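```bash
cat >> h.py <<'E'
def nat(c,off,sc=2.4):
    w=((np.array(c,float)+.5)/sc-.5+np.array(off)+.5)/1.5625-.5
    return np.array([511,383])-w
E
python3 - <<'E'
import pickle;from h import *
np.set_printoptions(precision=4,suppress=True)
g=pickle.load(open('b.pkl','rb'))
f=lambda c,z:onz(g,[nat(c,(260,150))],z)[0]
P=dict(rimL=f((128,295),.015),rimR=f((526,280),.03),rimL2=f((147,290),.03),rimTop=f((340,108),.03),knob_end=f((365,510),.0715),posttop=f((46,24),.11),postbot=f((62,82),.08),pivot80=f((186,126),.086),ptip=f((409,408),.033),rider=f((512,325),.034),lug1=f((203,432),.03),lug2=f((485,400),.03),lug3=f((415,132),.03),
 jawFx1=f((480,232),.082),jawF_b=f((420,190),.082),jawF_c=f((360,312),.082),jawM_b=f((305,140),.082),jawM_c=f((245,250),.082))
for k,v in P.items(): print(k,v)
L=np.array([P[k][:2] for k in('lug1','lug2','lug3')])
A=np.c_[2*L,np.ones(3)];x=np.linalg.solve(A,(L**2).sum(1));c=x[:2];print('lug centre',c,np.sqrt(x[2]+c@c))
for k,v in P.items(): d=v[:2]-c;print(k,np.linalg.norm(d)*1e3,np.degrees(np.arctan2(d[1],d[0])))
E
```

```text
rimL [0.5013 0.1754 0.015 ]
rimR [0.5009 0.0287 0.03  ]
rimL2 [0.4974 0.1663 0.03  ]
rimTop [0.5716 0.0955 0.03  ]
knob_end [0.4082 0.0907 0.0715]
posttop [0.5572 0.1912 0.11  ]
postbot [0.5538 0.1914 0.08  ]
pivot80 [0.5334 0.148  0.086 ]
ptip [0.4518 0.073  0.033 ]
rider [0.4821 0.0355 0.034 ]
lug1 [0.4442 0.1448 0.03  ]
lug2 [0.4555 0.0459 0.03  ]
lug3 [0.5613 0.0673 0.03  ]
jawFx1 [0.4968 0.0525 0.082 ]
jawF_b [0.5118 0.0714 0.082 ]
jawF_c [0.4694 0.0917 0.082 ]
jawM_b [0.5302 0.1089 0.082 ]
jawM_c [0.4907 0.1282 0.082 ]
lug centre [0.4994 0.101 ] 0.0704509816661638
rimL 74.45878816932607 88.53134628066324
rimR 72.24134891095824 -88.84961646570387
rimL2 65.36395036672081 91.74150685434233
rimTop 72.41009446131712 -4.302671202049559
knob_end 91.80617457546262 -173.59588989722062
posttop 107.11651617664123 57.37845816896844
postbot 105.5281813984391 58.95294864232588
pivot80 58.05561746824952 54.1686060532983
ptip 55.20027764712128 -149.5284565207544
rider 67.71900819866191 -104.8391753296138
lug1 70.45098166616341 141.53188834078833
lug2 70.45098166616361 -128.54892227868785
lug3 70.45098166616359 -28.59465855815535
jawFx1 48.59167489911221 -93.0920520536858
jawF_b 32.09166913090137 -67.31062075691673
jawF_c 31.44701728409592 -162.82751005994143
jawM_b 31.773122258084133 14.403633787404505
jawM_c 28.62288732700593 107.69323331441772
```

```bash
cat >> h.py <<'E'
from scipy.spatial.transform import Rotation as Ro
def knobR(az,phi):
    # tool z = -a, x up/toward robot; turned phi about a
    az=np.radians(az);a=np.array([.5*np.cos(az),.5*np.sin(az),np.sqrt(.75)])
    z=-a;y=np.cross([0,0,1],z);y/=np.linalg.norm(y);y=y if True else y
    x=np.cross(y,z);R=np.c_[x,y,z]
    return Ro.from_rotvec(np.radians(phi)*a).as_matrix()@R,a
def delta(Rt,pt):
    s=status.observe();return (pt-s['position'])*100,Ro.from_matrix(Rt@s['tool_rot'].T).as_rotvec(degrees=True)
E
python3 - <<'E'
from h import *
np.set_printoptions(precision=3,suppress=True)
R,a=knobR(-174.9,-22);print(R,a)
print(delta(R,np.array([.4137,.0912,.062])+.10*a),status.observe()['q'])
E
```

```text
[[-0.833  0.241  0.498]
 [ 0.302  0.952  0.044]
 [-0.464  0.187 -0.866]] [-0.498 -0.044  0.866]
(array([ -4.785,  -2.326, -13.348]), array([  6.988, -29.323, -16.371])) [ -1.058   6.095  82.713   0.019  91.242 -90.905]
```

```bash
python3 -m handwheel '-0.8 -0.4 -2 1.2 -4.9 -2.7 0.7; -1.6 -0.8 -4.5 2.3 -9.8 -5.4 0.7; -2.4 -1.2 -7 3.5 -14.7 -8.2 0.7; -3.2 -1.6 -9.5 4.7 -19.6 -10.9 0.7; -4 -2 -11.5 5.8 -24.4 -13.6 0.7; -4.8 -2.3 -13.3 7 -29.3 -16.4 0.7; -4.8 -2.3 -13.3 7 -29.3 -16.4 0.7; -4.8 -2.3 -13.3 7 -29.3 -16.4 0.7'
python3 - <<'E'
from h import *;import pickle
np.set_printoptions(precision=4,suppress=True)
g=get_image('wrist');pickle.dump(g,open('d.pkl','wb'));s=status.observe();print(s['q'])
R,a=knobR(-174.9,-22);print(delta(R,np.array([.4137,.0912,.062])+.10*a))
print(proj(g,[[.4137,.0912,.062]+.011*a,[.504,.0995,.056]]))
cv2.imwrite('pics/d.png',cv2.resize(np.rot90(g['color'],2),None,fx=1.5625,fy=1.5625,interpolation=cv2.INTER_CUBIC)[:,:,::-1])
E
```

```text
time_s: 1.95
position: [0.3613, 0.089, 0.1482]
tool_rot: [[-0.836, 0.238, 0.495], [0.299, 0.953, 0.046], [-0.46, 0.187, -0.868]]
ft_force: [1.0, 0.3, 0.4]
grip_width: 0.0594
gripper_force: 0.0
[-11.3682  -5.0949 125.6475  15.8839  31.4689 -96.2147]
(array([ 0.0025, -0.1675, -0.1443]), array([ 0.048 ,  0.012 , -0.2162]))
[[261.0961 189.3182]
 [288.0065 234.6665]]
```

View pics/d.png

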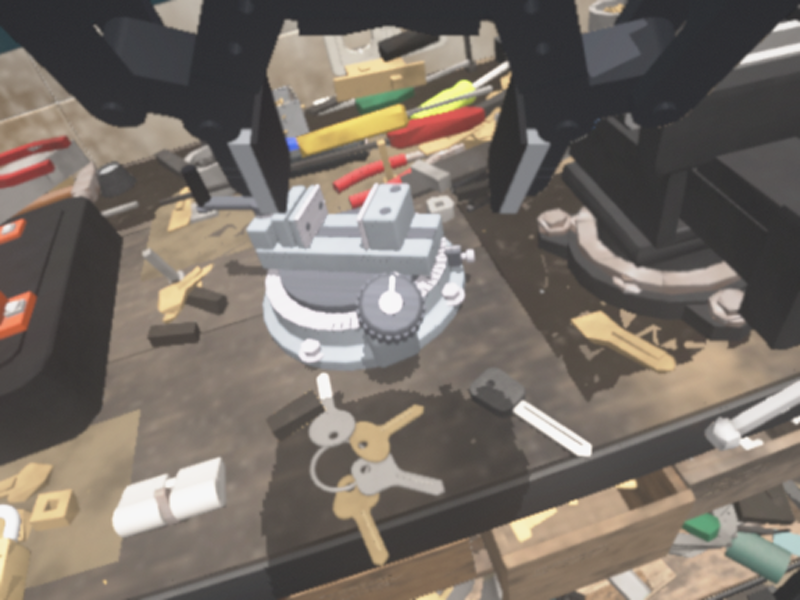

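The knob end shows at (390,303), within 1 px of where my estimate projects, so the knob position is confirmed. I'll go in and grip it.

```bash
python3 -m handwheel '1.2 0.1 -2 0 0 0 0.7; 2.4 0.2 -4 0 0 0 0.7; 3.6 0.3 -6.2 0 0 0 0.7; 4.6 0.4 -8 0 0 0 0.7; 5.3 0.45 -9.2 0 0 0 0.7; 5.8 0.5 -10 0 0 0 0.7; 5.8 0.5 -10 0 0 0 0.7'
python3 - <<'E'
from h import *
np.set_printoptions(precision=4,suppress=True)
R,a=knobR(-174.9,-22);print(delta(R,np.array([.4137,.0912,.062])-.0187*a))
E
python3 -m handwheel '0 0 0 0 0 0 0.3; 0 0 0 0 0 0 0.2; 0 0 0 0 0 0 0.2; 0 0 0 0 0 0 0.2; 0 0 0 0 0 0 0.2' 60
```

```text
time_s: 2.58
position: [0.4263, 0.0913, 0.0552]
tool_rot: [[-0.837, 0.235, 0.495], [0.298, 0.953, 0.052], [-0.46, 0.191, -0.867]]
ft_force: [1.3, -0.4, 0.7]
grip_width: 0.06
gripper_force: 0.0
(array([-0.3263,  0.0723, -0.9379]), array([-0.2584, -0.1833, -0.3995]))
time_s: 3.0
position: [0.4229, 0.0905, 0.0555]
tool_rot: [[-0.836, 0.237, 0.494], [0.3, 0.953, 0.049], [-0.459, 0.189, -0.868]]
ft_force: [0.1, 0.4, 0.7]
grip_width: 0.0168
gripper_force: 0.0
```

Run:
```python
from h import *;import pickle
np.set_printoptions(precision=4,suppress=True)
g=get_image('wrist');pickle.dump(g,open('e.pkl','wb'));s=status.observe();print(s['q'],s['position'],s['grip_width'],s['gripper_force'],s['ft_force'])
_,a=knobR(-174.9,-22);k=np.array([.4137,.0912,.062])
print((511,383)-proj(g,[k+.011*a,s['position']]))
cv2.imwrite('pics/e.png',np.rot90(g['color'],2)[:,:,::-1])
```

```text
[  -8.5805   15.409   128.3828   44.5127   10.0544 -124.1169] [0.4229 0.0905 0.0554] 0.017055646393859897 0.0 [ 0.0424 -0.3232 -1.2098]
[[248.4604 141.2798]
 [248.1106 150.5512]]
```

View pics/e.png

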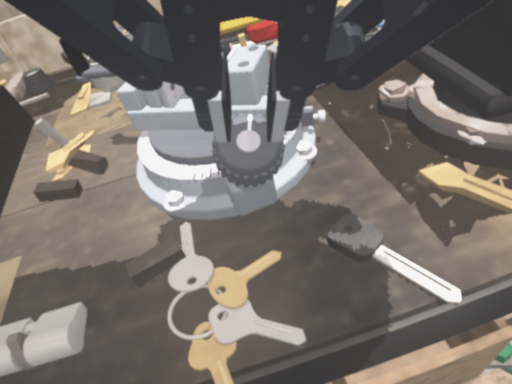

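The image shows knob hub at about (249,140), with the fingertips apparently in front of the knob face rather than around it. Joint 5 is at its limit. I'll triangulate the knob without assuming its height.

Run:
```python
from h import *;import pickle
np.set_printoptions(precision=4,suppress=True)
V=[]
for n in 'bde':
    g=pickle.load(open(n+'.pkl','rb'));im=np.rot90(g['color'],2).copy()
    c={'b':(262.5,232),'d':(249.5,194),'e':(249,145)}[n];r={'b':14,'d':18,'e':22}[n]
    x0,y0=int(c[0]-r*1.3),int(c[1]-r*1.3);s=int(2.6*r)
    hsv=im[y0:y0+s,x0:x0+s].min(2)
    m=(hsv>200).astype(np.uint8);nn,l,st,ce=cv2.connectedComponentsWithStats(m)
    print(n,[(q[4],(p+[x0,y0]).round(1).tolist()) for q,p in zip(st[1:],ce[1:]) if q[4]>6])
    cv2.imwrite(f'pics/k_{n}.png',cv2.resize(im[y0-8:y0+s+8,x0-8:x0+s+8],(300,300),interpolation=cv2.INTER_CUBIC)[:,:,::-1])
    print(x0-8,y0-8,(s+16)/300,g['xyz'])
cv2.imwrite('pics/k.png',np.hstack([cv2.imread(f'pics/k_{n}.png') for n in 'bde'])[:,:800])
```

```text
b [(np.int32(9), [249.2, 213.4]), (np.int32(37), [276.5, 215.5]), (np.int32(111), [264.2, 229.8])]
236 205 0.17333333333333334 [0.3316 0.1085 0.4536]
d [(np.int32(227), [249.7, 190.9]), (np.int32(33), [269.6, 183.7]), (np.int32(27), [226.9, 204.9]), (np.int32(31), [269.8, 211.0])]
218 162 0.20666666666666667 [0.2087 0.1049 0.2599]
e [(np.int32(230), [245.2, 135.0])]
212 108 0.24333333333333335 [0.2704 0.106  0.1672]
```

View pics/k.png

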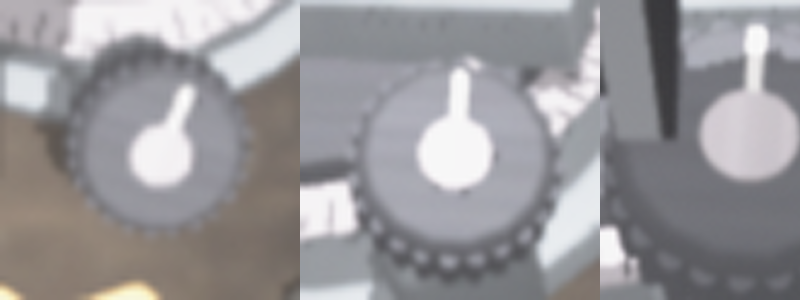

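Run:
```python
from h import *;import pickle
from scipy.optimize import least_squares
np.set_printoptions(precision=4,suppress=True)
G=[pickle.load(open(n+'.pkl','rb')) for n in 'bde'];U=[(264.1,231.9),(250.0,193.6),(248.3,140.6)]
U=[np.array([511,383])-np.array(u) for u in U]
for idx in([0,1],[0,1,2],[0,2],[1,2]):
    f=lambda p:np.concatenate([proj(G[i],[p])[0]-U[i] for i in idx])
    r=least_squares(f,[.41,.09,.07]);print(idx,r.x,r.fun)
_,a=knobR(-174.9,0);p=status.observe()['position']
print('tip above hub',(p-r.x)@a)
# where is fingertip: left tip corner inner row
print((511,383)-proj(G[2],[p+s['k']*0 if 0 else p]))
R=status.observe()['tool_rot']
for z in(0,-.01,-.02,-.03):print(z,(511,383)-proj(G[2],[p+R@[dx,-.0085,z] for dx in(-.011,.011)]))
```

```text
[0, 1] [0.4078 0.0904 0.072 ] [ 0.4241  0.0072 -0.2867  0.0915]
[0, 1, 2] [0.4077 0.0906 0.0722] [ 0.6195 -0.0036  0.0241  0.1598 -0.2669 -0.0109]
[0, 2] [0.4078 0.0906 0.0723] [ 0.6119  0.0463 -0.2548  0.0686]
[1, 2] [0.407  0.0908 0.0728] [ 0.1306 -0.0055 -0.079   0.0034]
tip above hub -0.022966469717362378
[[248.1106 150.5512]]
0 [[262.947  133.1518]
 [263.4636 168.6893]]
-0.01 [[263.6929 124.4171]
 [264.2731 161.4877]]
-0.02 [[264.5181 114.7431]
 [265.1736 153.4684]]
-0.03 [[265.4356 103.9732]
 [266.1813 144.4859]]
```

Run:
```python
from h import *;import pickle
np.set_printoptions(precision=1,suppress=True)
for n,w,t in(('b',.0855,(144,128)),('d',.0594,(172,134)),('e',.017,(228,141))):
    g=pickle.load(open(n+'.pkl','rb'))
    Rt=g['orientation']@np.array([[.001,1,.0008],[-.949,.0012,-.3154],[-.3154,-.0005,.949]])
    Rt=g['orientation']@np.linalg.inv(np.array([[.001,-.949,-.3154],[1,.0012,-.0005],[.0008,-.3154,.949]])).T if 0 else g['orientation']@np.array([[.001,-.949,-.3154],[1,.0012,-.0005],[.0008,-.3154,.949]]).T
    p=g['xyz']-Rt@[.0809,-.0003,-.1715];print(n,p*1e3,'seen',t)
    for dx in(.011,-.011):
        print(dx,[((511,383)-proj(g,[p+Rt@[dx,y,z]]))[0] for z in(0,-.013,-.03) for y in (w/2,)],[((511,383)-proj(g,[p+Rt@[dx,w/2+.012,z]]))[0] for z in(0,-.013,-.03)])
```

```text
b [412.3 108.5 282. ] seen (144, 128)
0.011 [array([170.6, 168.5]), array([165.1, 159. ]), array([156.7, 144.4])] [array([149.1, 168.5]), array([142.1, 159.1]), array([131.4, 144.5])]
-0.011 [array([173.5, 133.1]), array([168.5, 121.6]), array([160.8, 104. ])] [array([152.9, 133.1]), array([146.5, 121.7]), array([136.7, 104.2])]
d [361.3  89.1 148.3] seen (172, 134)
0.011 [array([194.1, 168.5]), array([190.2, 159. ]), array([184.3, 144.3])] [array([172.5, 168.5]), array([167.1, 159. ]), array([158.9, 144.4])]
-0.011 [array([196.1, 133. ]), array([192.6, 121.5]), array([187.2, 103.8])] [array([175.3, 133. ]), array([170.4, 121.5]), array([162.9, 104. ])]
e [422.9  90.6  55.6] seen (228, 141)
0.011 [array([232.4, 168.5]), array([231.3, 159. ]), array([229.5, 144.3])] [array([210.7, 168.5]), array([208., 159.]), array([203.9, 144.3])]
-0.011 [array([233., 133.]), array([232. , 121.4]), array([230.4, 103.7])] [array([212.1, 133. ]), array([209.7, 121.4]), array([206. , 103.8])]
```

Run:
```python
from h import *;import pickle
np.set_printoptions(precision=1,suppress=True)
g=pickle.load(open('a.pkl','rb'))['side'];p=np.array([.2184,.5044,.2018]);R=np.array([[-.9176,.3975,0],[.3975,.9176,0],[0,0,-1]])
for z in(0,-.013,-.035,-.048,-.073):print(z,proj(g,[p+R@[0,y,z] for y in(-.045,.045)]).ravel())
im=cv2.resize(g['color'][50:130,130:210],(640,640),interpolation=cv2.INTER_CUBIC)[:,:,::-1]
b=cv2.resize(cv2.imread('pics/e.png')[90:190,190:310],(160,133));cv2.imwrite('pics/s.png',im[:600])
```

```text
0 [166.6 113.5 176.2 107.3]
-0.013 [166.2 110.5 175.8 104.4]
-0.035 [165.5 105.3 175.3  99.4]
-0.048 [165.1 102.2 174.9  96.4]
-0.073 [164.3  96.1 174.2  90.6]
```

View pics/s.png

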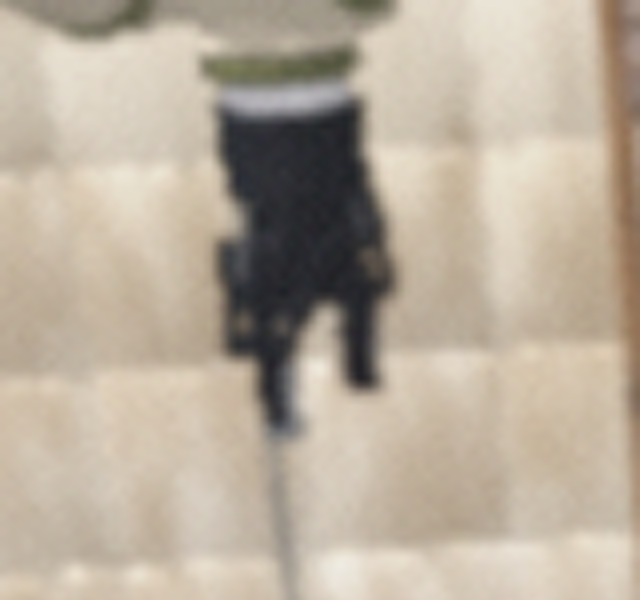

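Two independent views agree: in the side picture the fingertips are at (165.6,104) and (175.2,98), about 40 mm short of the reported TCP when open, so roughly 30 mm short when shut. This also explains why the fingers closed freely above the knob. From here I'll allow for that offset and tilt the tool less, to stay off the J5 limit.

```bash
cat >> h.py <<'E'
KC=np.array([.4137,.0912,.062]);AZ=-174.9
def knobT(phi,d,tilt=17):
    a=knobR(AZ,0)[1];t=np.radians(tilt);z=np.r_[-np.sin(t)*a[:2]/.5,-np.cos(t)]
    y=np.cross([0,0,1],z);y/=np.linalg.norm(y);R=np.c_[np.cross(y,z),y,z]
    R=Ro.from_rotvec(np.radians(phi)*a).as_matrix()@R
    return R,KC+d*R[:,2]
E
python3 - <<'E'
from h import *
np.set_printoptions(precision=2,suppress=True)
print(delta(*knobT(-22,-.02)));print('then',(knobT(-22,.046)[1]-knobT(-22,-.02)[1])*100)
R0,p0=knobT(-22,.046)
for ph in(-15,-8,-1,6,13,20,27):
    R,p=knobT(ph,.046);print(ph,(p-p0)*100,Ro.from_matrix(R@R0.T).as_rotvec(degrees=True))
E
```

```text
(array([-1.51, -0.15,  2.56]), array([ 2.93, 12.14,  2.21]))
then [ 1.97  0.73 -6.26]
-15 [-0.02 -0.12 -0.02] [-3.49 -0.31  6.06]
-8 [-0.03 -0.25 -0.03] [-6.97 -0.62 12.12]
-1 [-0.03 -0.37 -0.04] [-10.46  -0.93  18.19]
6 [-0.02 -0.5  -0.03] [-13.94  -1.24  24.25]
13 [ 0.01 -0.62 -0.02] [-17.43  -1.56  30.31]
20 [ 0.05 -0.74 -0.01] [-20.92  -1.87  36.37]
27 [ 0.11 -0.85  0.02] [-24.4   -2.18  42.44]
```

```bash
python3 -m handwheel '-0.5 -0.1 1 0 0 0 0.7; -1.0 -0.1 2 1 4 1 0.7; -1.5 -0.1 3 2 8 1.5 0.7; -1.5 -0.1 3 2.9 12.1 2.2 0.7; -1.5 -0.1 3 2.9 12.1 2.2 0.7; -1.5 -0.1 3 2.9 12.1 2.2 0.7'
python3 - <<'E'
from h import *
np.set_printoptions(precision=2,suppress=True)
print(delta(*knobT(-22,-.02)),status.observe()['q'])
E
```

```text
time_s: 3.55
position: [0.4082, 0.0893, 0.0851]
tool_rot: [[-0.923, 0.241, 0.3], [0.284, 0.952, 0.11], [-0.259, 0.187, -0.947]]
ft_force: [-1.0, 0.2, -0.7]
grip_width: 0.0597
gripper_force: 0.0
(array([-0.05, -0.03, -0.41]), array([0.05, 0.14, 0.04])) [-10.87  10.61 118.6   16.38  35.77 -97.29]
```

```bash
python3 -m handwheel '0.5 0.2 -1.7 0 0 0 0.7; 1 0.4 -3.4 0 0 0 0.7; 1.4 0.5 -5 0 0 0 0.7; 1.9 0.7 -6.6 0 0 0 0.7; 1.9 0.7 -6.6 0 0 0 0.7' && python3 -m handwheel '0 0 0 0 0 0 0.4; 0 0 0 0 0 0 0.3; 0 0 0 0 0 0 0.3; 0 0 0 0 0 0 0.3; 0 0 0 0 0 0 0.3' 60
python3 - <<'E'
from h import *
np.set_printoptions(precision=2,suppress=True)
print(delta(*knobT(-22,.046)),status.observe()['q'])
E
```

```text
time_s: 3.97
position: [0.425, 0.0968, 0.0164]
tool_rot: [[-0.925, 0.242, 0.294], [0.284, 0.952, 0.111], [-0.253, 0.186, -0.95]]
ft_force: [-0.5, 0.2, 0.4]
grip_width: 0.0594
gripper_force: 0.0
time_s: 4.38
position: [0.4261, 0.0969, 0.0197]
tool_rot: [[-0.924, 0.241, 0.298], [0.284, 0.952, 0.111], [-0.257, 0.187, -0.948]]
ft_force: [0.9, 5.8, -2.8]
grip_width: 0.0355
gripper_force: 60.1
(array([ 0.14, -0.06, -0.13]), array([-0.  , -0.  , -0.01])) [  -8.99   21.02  121.16   23.32   23.28 -103.69]
```

```bash
python3 -m handwheel '0 -0.1 0 -3.5 -0.3 6.1 0.3; 0 -0.25 0 -7 -0.6 12.1 0.3; 0 -0.4 0 -10.5 -0.9 18.2 0.3; 0 -0.5 0 -14 -1.2 24.2 0.3; 0 -0.6 0 -17.4 -1.6 30.3 0.3; 0 -0.7 0 -21 -1.9 36.4 0.3; 0.1 -0.85 0 -24.4 -2.2 42.4 0.3; 0.1 -0.85 0 -24.4 -2.2 42.4 0.3'
python3 - <<'E'
from h import *;import pickle
np.set_printoptions(precision=2,suppress=True)
print(delta(*knobT(27,.046)),status.observe()['q'],status.observe()['wrist_torque'])
g=get_image('wrist');pickle.dump(g,open('f.pkl','wb'))
cv2.imwrite('pics/f.png',cv2.resize(np.rot90(g['color'],2),None,fx=1.5625,fy=1.5625,interpolation=cv2.INTER_CUBIC)[:,:,::-1])
E
```

```text
time_s: 5.05
position: [0.4274, 0.0878, 0.0199]
tool_rot: [[-0.819, -0.474, 0.324], [-0.522, 0.85, -0.076], [-0.239, -0.231, -0.943]]
ft_force: [-2.4, -8.7, 4.5]
grip_width: 0.0353
gripper_force: 62.3
(array([ 0.11, -0.  , -0.13]), array([ 0.19,  0.11, -0.23])) [  -1.38   21.52  120.46  -11.81   19.38 -111.68] [-1.34  0.34 -0.22]
```

View pics/f.png

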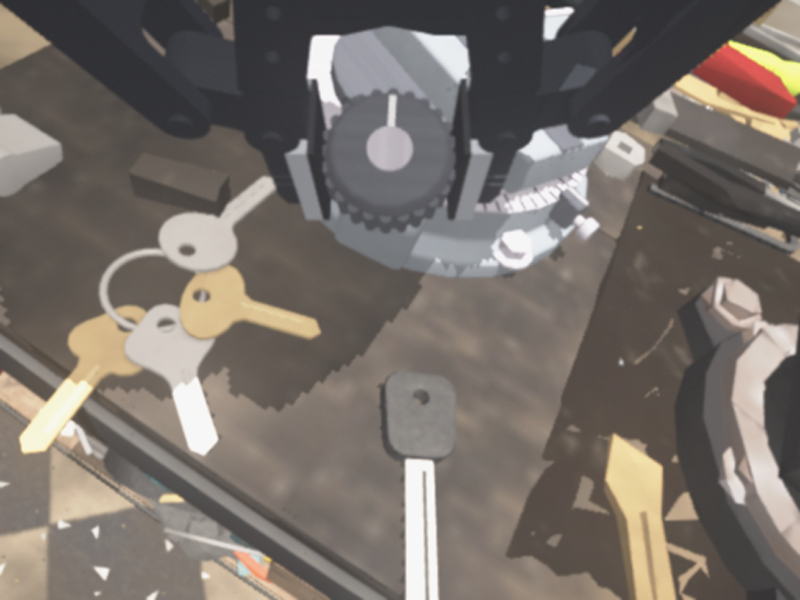

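The knob is gripped at view (389,150). Its indicator line turned with the gripper, so the knob has gone about 49° and should be loose. Next I release, back off and re-orient to grip the fixed jaw by its sides.

```bash
python3 -m handwheel '0 0 0 0 0 0 0.7; 0 0 0 0 0 0 0.7; 0 0 0 0 0 0 0.7; -0.9 0.2 2.5 0 0 0 0.7; -1.8 0.4 5 0 0 0 0.7; -2.6 0.6 8 0 0 0 0.7; -2.6 0.6 11 0 0 0 0.7; -2.6 0.6 12 0 0 0 0.7'
python3 - <<'E'
from h import *
np.set_printoptions(precision=2,suppress=True)
h=np.radians(-27);Y=np.array([np.cos(h),np.sin(h),0]);Z=np.array([0,0,-1.]);R=np.c_[np.cross(Y,Z),Y,Z]
d=delta(R,np.array([.487,.0705,.17]));n=np.linalg.norm(d[1]);print(d,n,d[1]/n*7)
E
```

```text
time_s: 5.77
position: [0.4027, 0.0943, 0.143]
tool_rot: [[-0.82, -0.468, 0.328], [-0.517, 0.853, -0.074], [-0.246, -0.23, -0.942]]
ft_force: [0.9, 0.1, 0.8]
grip_width: 0.0598
gripper_force: 0.0
(array([ 8.43, -2.38,  2.7 ]), array([  26.22,    1.66, -145.62])) 147.96994729022123 [ 1.24  0.08 -6.89]
```

```bash
python3 -m handwheel '0 0 1 1.24 0.08 -6.9 0.7; 1 -0.3 2 2.5 0.16 -13.8 0.7; 2 -0.6 2.7 3.7 0.24 -20.7 0.7; 3 -0.9 2.7 5 0.32 -27.6 0.7; 4 -1.2 2.7 6.2 0.4 -34.5 0.7; 5 -1.5 2.7 7.4 0.5 -41.3 0.7; 6 -1.8 2.7 8.7 0.56 -48.2 0.7; 6 -1.8 2.7 9.9 0.64 -55.1 0.7' && python3 -m handwheel '0 0 0 1.24 0.08 -6.9 0.7; 0 0 0 2.5 0.16 -13.8 0.7; 1 -0.2 0 3.7 0.24 -20.7 0.7; 2 -0.4 0 5 0.32 -27.6 0.7; 2.4 -0.6 0 6.2 0.4 -34.5 0.7; 2.4 -0.6 0 7.4 0.5 -41.3 0.7; 2.4 -0.6 0 8.7 0.56 -48.2 0.7; 2.4 -0.6 0 9.9 0.64 -55.1 0.7' && python3 -m handwheel '0 0 0 1.24 0.08 -6.9 0.7; 0 0 0 2.5 0.16 -13.8 0.7; 0 0 0 3.7 0.24 -20.7 0.7; 0 0 0 5 0.32 -27.6 0.7; 0 0 0 6.4 0.4 -35.4 0.7; 0 0 0 6.4 0.4 -35.4 0.7; 0 0 0 6.4 0.4 -35.4 0.7'
python3 - <<'E'
from h import *;import pickle
np.set_printoptions(precision=2,suppress=True)
h=np.radians(-27);Y=np.array([np.cos(h),np.sin(h),0]);Z=np.array([0,0,-1.]);R=np.c_[np.cross(Y,Z),Y,Z]
print(delta(R,np.array([.487,.0705,.17])),status.observe()['q'])
d={n:get_image(n) for n in('wrist','top')};pickle.dump(d,open('g.pkl','wb'))
cv2.imwrite('pics/g.png',cv2.resize(d['wrist']['color'],None,fx=1.5625,fy=1.5625,interpolation=cv2.INTER_CUBIC)[:,:,::-1])
E
```

```text
time_s: 6.43
position: [0.4631, 0.0756, 0.1661]
tool_rot: [[-0.874, 0.449, 0.187], [0.423, 0.892, -0.161], [-0.239, -0.061, -0.969]]
ft_force: [-0.3, -0.7, 0.4]
grip_width: 0.0598
gripper_force: 0.0
time_s: 7.1
position: [0.4857, 0.0701, 0.166]
tool_rot: [[-0.14, 0.989, 0.04], [0.985, 0.143, -0.094], [-0.099, 0.026, -0.995]]
ft_force: [0.6, -0.4, 0.2]
grip_width: 0.0595
gripper_force: 0.0
time_s: 7.68
position: [0.4857, 0.0697, 0.166]
tool_rot: [[0.451, 0.892, 0.005], [0.892, -0.451, 0.005], [0.007, 0.002, -1.0]]
ft_force: [-0.1, 0.2, -0.8]
grip_width: 0.0598
gripper_force: 0.0
(array([0.13, 0.08, 0.4 ]), array([-0.28,  0.27, -0.18])) [-5.87 17.58 87.31  0.32 74.87 20.87]
```

View pics/g.png

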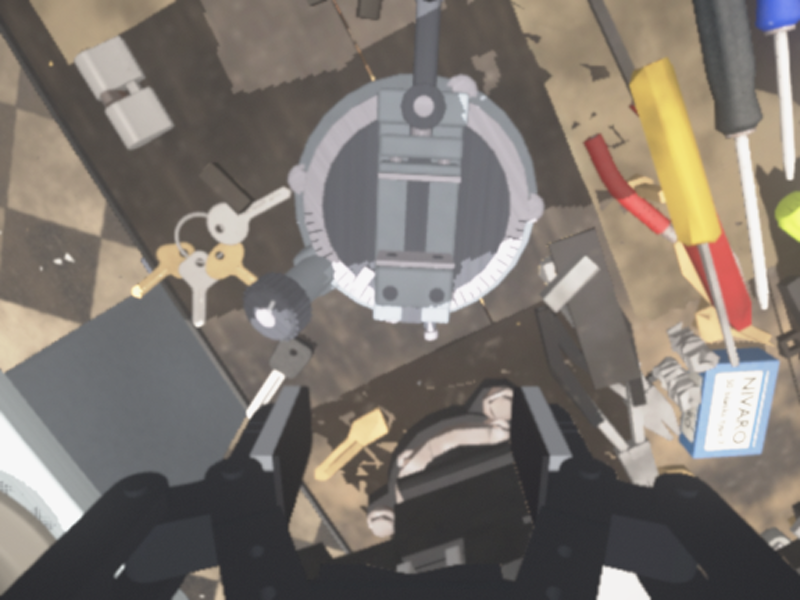

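The vise now shows square in the image: bar between x=378 and 460, pivot (424,105), pointer tip about (343,301), rider about (430,318), rim spanning x=297 to 537 and y=73 to 322.

Run:
```python
from h import *;import pickle
np.set_printoptions(precision=4,suppress=True)
g=pickle.load(open('g.pkl','rb'))['wrist']
f=lambda u,v,z:onz(g,[((u+.5)/1.5625-.5,(v+.5)/1.5625-.5)],z)[0]
P=dict(rimL=f(302,200,.03),rimR=f(532,200,.03),rimTop=f(417,76,.03),discL=f(323,200,.038),discR=f(511,200,.038),pivot=f(424,105,.086),mjL=f(378,178,.082),mjR=f(460,180,.082),fjL=f(376,262,.082),fjR=f(455,264,.082),barL=f(378,90,.074),ptip=f(343,302,.033),pbase=f(368,278,.036),rider=f(430,314,.034),screw=f(431,336,.034),lugA=f(296,178,.03),lugB=f(463,85,.03),lugC=f(535,205,.03))
c=np.array([.504,.0995]);c2=(P['rimL']+P['rimR'])[:2]/2;print('mid rims',c2,(P['discL']+P['discR'])/2)
for k,v in P.items(): d=v[:2]-c;print(k,v,(np.linalg.norm(d)*1e3).round(1),np.degrees(np.arctan2(d[1],d[0])).round(1))
for a,b in(('mjL','mjR'),('fjL','fjR')):
    d=P[b]-P[a];print(np.linalg.norm(d),np.degrees(np.arctan2(d[1],d[0])))
print('jaw gap centre',sum(P[k] for k in('mjL','mjR','fjL','fjR'))/4)
```

```text
mid rims [0.5082 0.1046] [0.5085 0.1055 0.038 ]
rimL [0.4481 0.1349 0.03  ] 66.2 147.6
rimR [0.5684 0.0743 0.03  ] 69.2 -21.4
rimTop [0.5384 0.1651 0.03  ] 74.1 62.3
discL [0.4607 0.1296 0.038 ] 52.8 145.2
discR [0.5564 0.0814 0.038 ] 55.4 -19.1
pivot [0.5327 0.1482 0.086 ] 56.5 59.5
mjL [0.4984 0.1284 0.082 ] 29.5 101.0
mjR [0.5331 0.1099 0.082 ] 30.9 19.6
fjL [0.4781 0.0922 0.082 ] 26.9 -164.3
fjR [0.5132 0.0734 0.082 ] 27.7 -70.7
barL [0.5168 0.1644 0.074 ] 66.2 78.9
ptip [0.4399 0.0698 0.033 ] 70.7 -155.1
pbase [0.4614 0.0769 0.036 ] 48.2 -152.1
rider [0.4843 0.039  0.034 ] 63.7 -108.1
screw [0.4784 0.0256 0.034 ] 78.2 -109.1
lugA [0.4513 0.1475 0.03  ] 71.2 137.7
lugB [0.559  0.1496 0.03  ] 74.4 42.3
lugC [0.5688 0.0708 0.03  ] 70.9 -23.9
0.03940536427421869 -28.127467556586254
0.0397949407192971 -28.284182782504963
jaw gap centre [0.5057 0.101  0.082 ]
```

```bash
python3 -m handwheel '0.4 0.2 -3 0 0 -1.4 0.7; 0.4 0.2 -6 0 0 -1.4 0.7; 0.4 0.2 -9 0 0 -1.4 0.7; 0.4 0.2 -11 0 0 -1.4 0.7; 0.4 0.2 -12.6 0 0 -1.4 0.7; 0.4 0.2 -13.6 0 0 -1.4 0.7; 0.4 0.2 -13.6 0 0 -1.4 0.7' && python3 -m handwheel '0 0 0 0 0 0 0.5; 0 0 0 0 0 0 0.4; 0 0 0 0 0 0 0.4; 0 0 0 0 0 0 0.4; 0 0 0 0 0 0 0.4' 30
```

```text
time_s: 8.37
position: [0.4886, 0.0722, 0.0282]
tool_rot: [[0.472, 0.882, 0.001], [0.882, -0.472, 0.005], [0.005, -0.002, -1.0]]
ft_force: [0.3, 0.7, -0.2]
grip_width: 0.06
gripper_force: 0.0
time_s: 8.78
position: [0.4897, 0.0722, 0.0307]
tool_rot: [[0.474, 0.881, 0.005], [0.881, -0.474, 0.005], [0.007, 0.002, -1.0]]
ft_force: [-3.6, 2.5, 7.4]
grip_width: 0.0394
gripper_force: 34.3
```

Run:
```python
import numpy as np
v=-.0325*np.array([np.cos(np.radians(61.7)),np.sin(np.radians(61.7))])
for t in np.arange(1,8)*44/7:
    a=np.radians(t);w=np.array([[np.cos(a),-np.sin(a)],[np.sin(a),np.cos(a)]])@v;print(t.round(1),((w-v)*100).round(2))
```

```text
6.3 [ 0.32 -0.15]
12.6 [ 0.66 -0.27]
18.9 [ 1.01 -0.34]
25.1 [ 1.36 -0.38]
31.4 [ 1.72 -0.38]
37.7 [ 2.07 -0.34]
44.0 [ 2.42 -0.27]
```

```bash
python3 -m handwheel '0.32 -0.15 0 0 0 6.3 0.4; 0.66 -0.27 0 0 0 12.6 0.4; 1.01 -0.34 0 0 0 18.9 0.4; 1.36 -0.38 0 0 0 25.1 0.4; 1.72 -0.38 0 0 0 31.4 0.4; 2.07 -0.34 0 0 0 37.7 0.4; 2.42 -0.27 0 0 0 44 0.4; 2.42 -0.27 0 0 0 44 0.4'
python3 - <<'E'
from h import *;import pickle
g=get_image('wrist');t=get_image('top');pickle.dump((g,t),open('i.pkl','wb'));s=status.observe();R=s['tool_rot'];print(np.degrees(np.arctan2(R[1,1],R[0,1])),s['ft_force'],s['wrist_torque'])
cv2.imwrite('pics/i.png',cv2.resize(g['color'],None,fx=1.5625,fy=1.5625,interpolation=cv2.INTER_CUBIC)[:,:,::-1])
E
```

```text
time_s: 9.45
position: [0.5147, 0.0695, 0.0307]
tool_rot: [[-0.275, 0.961, 0.002], [0.961, 0.275, 0.007], [0.006, 0.003, -1.0]]
ft_force: [-1.3, 2.9, 6.5]
grip_width: 0.0393
gripper_force: 34.3
15.603779141562946 [-0.5584964   3.14227755  5.03015987] [0.38792598 0.45530355 0.07016401]
```

```bash
python3 -m handwheel '0 0 0 0 0 0 0.7; 0 0 0 0 0 0 0.7; 0 0 0 0 0 0 0.7; 0 0 3 0 0 0 0.7; 0 0 7 0 0 0 0.7; 0 0 11 0 0 0 0.7; 0 0 13.5 0 0 0 0.7; 0 0 13.5 0 0 0 0.7'
cat > chk.py <<'E'
from h import *;import pickle,sys
C=np.array([.505,.1005])
def ring(g,r,z):
    A=np.arange(-175,-80,1.);P=np.c_[C[0]+r*np.cos(np.radians(A)),C[1]+r*np.sin(np.radians(A)),0*A+z]
    m=proj(g,P).astype(np.float32);return A,cv2.remap(g['color'].astype(np.float32).mean(2),m[:,0].copy(),m[:,1].copy(),cv2.INTER_LINEAR).ravel()
def show(g):
    for r,z in((.047,.036),(.050,.036),(.053,.036),(.066,.038),(.074,.034),(.079,.034)):
        A,b=ring(g,r,z);print(r,' '.join('%d'%x for x in b[::3]))
E
python3 - <<'E'
from chk import *
g=get_image('wrist');pickle.dump(g,open('j.pkl','wb'))
print('az',np.arange(-175,-80,3));print('before');show(pickle.load(open('g.pkl','rb'))['wrist']);print('after');show(g)
R=status.observe()['tool_rot'];print(delta(*knobT(27,-.02)))
E
```

```text
time_s: 10.22
position: [0.5164, 0.0689, 0.1704]
tool_rot: [[-0.27, 0.963, 0.011], [0.963, 0.27, 0.005], [0.002, 0.012, -1.0]]
ft_force: [0.7, 0.1, 0.2]
grip_width: 0.0598
gripper_force: 0.0
az [-175 -172 -169 -166 -163 -160 -157 -154 -151 -148 -145 -142 -139 -136
 -133 -130 -127 -124 -121 -118 -115 -112 -109 -106 -103 -100  -97  -94
  -91  -88  -85  -82]
before
0.047 109 110 110 120 151 174 245 246 246 161 154 162 161 155 152 161 163 162 162 161 161 161 162 162 160 164 166 166 158 142 157 162
0.05 110 109 110 147 165 170 245 246 244 171 146 159 147 115 113 128 161 162 161 160 160 160 162 128 115 123 161 163 138 160 167 169
0.053 126 144 172 207 209 200 244 246 245 204 180 153 140 113 112 120 160 160 160 159 159 159 158 113 112 113 152 154 154 198 196 191
0.066 135 140 144 203 185 171 161 155 156 150 135 129 213 236 237 237 235 185 168 166 171 235 236 236 236 225 129 134 137 138 136 148
0.074 134 135 133 131 123 126 121 119 119 112 110 105 105 109 112 115 112 108 106 103 107 136 229 121 119 115 114 114 112 109 106 93
0.079 132 134 133 128 123 127 116 114 114 109 111 104 105 108 106 1
[... 275 characters left out ...]
160 160 162 159 159 236 245 245 168 151 154 147 115 113 138 155
0.053 175 204 208 202 201 206 211 206 199 206 210 199 196 204 204 197 194 189 199 199 196 232 245 243 190 193 168 134 111 108 117 154
0.066 127 128 132 209 206 224 223 221 224 219 211 207 213 244 245 245 245 182 149 134 130 162 209 116 122 124 131 186 228 230 230 229
0.074 125 126 125 127 115 114 114 116 113 105 104 102 104 108 115 111 105 104 101 103 104 151 225 115 111 109 108 107 108 101 96 103
0.079 122 119 121 121 118 122 110 111 105 105 102 100 103 106 105 114 110 105 102 102 105 225 234 117 110 106 105 105 105 101 94 118
(array([-10.79144645,   2.36804074,  -8.65473918]), array([-20.74419955,  -9.31319978, 103.70915755]))
```

The brightness rings put the pointer at −109° and the rider screw at about −110°, so they are aligned within about 1°. Back to the knob.

```bash
python3 -m handwheel '-1.5 0.3 0 -1.37 -0.61 6.8 0.7; -3 0.6 0 -2.7 -1.2 13.7 0.7; -4.5 0.9 0 -4.1 -1.8 20.5 0.7; -6 1.2 0 -5.5 -2.4 27.3 0.7; -7.5 1.6 0 -6.9 -3 34.2 0.7; -9 2 0 -8.2 -3.7 41 0.7; -10 2.2 0 -9.6 -4.3 47.8 0.7; -10.8 2.4 0 -11 -4.9 54.6 0.7' && python3 -m handwheel '0 0 0 -1.37 -0.61 6.8 0.7; 0 0 -1 -2.7 -1.2 13.7 0.7; 0 0 -2 -4.1 -1.8 20.5 0.7; 0 0 -4 -5.5 -2.4 27.3 0.7; 0 0 -6 -6.9 -3 34.2 0.7; 0 0 -8 -8.2 -3.7 41 0.7; 0 0 -8.6 -9.6 -4.3 49.1 0.7; 0 0 -8.6 -9.6 -4.3 49.1 0.7' && python3 -m handwheel '0 0 0 0 0 0 0.7'
python3 - <<'E'
from h import *
np.set_printoptions(precision=2,suppress=True)
print(delta(*knobT(27,-.02)),delta(*knobT(27,.046)))
R0,p0=knobT(27,.046)
for ph in 27-np.arange(1,9)*54/8:
    R,p=knobT(ph,.046);print(ph,(p-p0)*100,Ro.from_matrix(R@R0.T).as_rotvec(degrees=True))
E
```

```text
time_s: 10.93
position: [0.4044, 0.0934, 0.1637]
tool_rot: [[-0.931, 0.333, 0.15], [0.317, 0.94, -0.122], [-0.182, -0.066, -0.981]]
ft_force: [0.4, -0.1, -0.0]
grip_width: 0.0596
gripper_force: 0.0
time_s: 11.6
position: [0.4034, 0.093, 0.0761]
tool_rot: [[-0.821, -0.476, 0.315], [-0.522, 0.849, -0.077], [-0.231, -0.227, -0.946]]
ft_force: [-0.3, -0.2, 0.5]
grip_width: 0.0596
gripper_force: 0.0
time_s: 11.68
position: [0.4046, 0.093, 0.0774]
tool_rot: [[-0.824, -0.471, 0.317], [-0.517, 0.853, -0.078], [-0.234, -0.228, -0.945]]
ft_force: [1.0, -0.4, 0.1]
grip_width: 0.06
gripper_force: 0.0
(array([ 0.26, -0.03,  0.35]), array([ 0.2 , -0.28,  0.09])) (array([ 2.38, -0.52, -5.89]), array([ 0.2 , -0.28,  0.09]))
20.25 [-0.05  0.11 -0.02] [ 3.36  0.3  -5.85]
13.5 [-0.09  0.22 -0.04] [  6.72   0.6  -11.69]
6.75 [-0.12  0.34 -0.05] [ 10.08   0.9  -17.54]
0.0 [-0.14  0.46 -0.06] [ 13.45   1.2  -23.38]
-6.75 [-0.14  0.58 -0.05] [ 16.81   1.5  -29.23]
-13.5 [-0.14  0.7  -0.04] [ 20.17   1.8  -35.07]
-20.25 [-0.12  0.82 -0.02] [ 23.53   2.1  -40.92]
-27.0 [-0.08  0.94  0.  ] [ 26.89   2.4  -46.77]
```

```bash
python3 -m handwheel '0.6 -0.1 -1.5 0 0 0 0.7; 1.2 -0.25 -3 0 0 0 0.7; 1.8 -0.4 -4.5 0 0 0 0.7; 2.3 -0.5 -5.8 0 0 0 0.7; 2.3 -0.5 -5.8 0 0 0 0.4; 2.3 -0.5 -5.8 0 0 0 0.3; 2.3 -0.5 -5.8 0 0 0 0.3; 2.3 -0.5 -5.8 0 0 0 0.3' 60 && python3 -m handwheel '0 0 0 0 0 0 0.3; 0 0 0 0 0 0 0.3' && python3 -m handwheel '0 0.1 0 3.4 0.3 -5.9 0.3; -0.1 0.2 0 6.7 0.6 -11.7 0.3; -0.1 0.35 0 10.1 0.9 -17.5 0.3; -0.1 0.45 0 13.5 1.2 -23.4 0.3; -0.1 0.6 0 16.8 1.5 -29.2 0.3; -0.1 0.7 0 20.2 1.8 -35.1 0.3; -0.1 0.8 0 23.5 2.1 -40.9 0.3; -0.1 0.95 0 26.9 2.4 -46.8 0.3' && python3 -m handwheel '0 0 0 0 0 0 0.3; 0 0 0 0 0 0 0.3' && python3 -c "
from h import *
print(delta(*knobT(-27,.046)),status.observe()['wrist_torque'])"
```

```text
time_s: 12.35
position: [0.4282, 0.0884, 0.0208]
tool_rot: [[-0.823, -0.47, 0.319], [-0.517, 0.853, -0.077], [-0.235, -0.228, -0.945]]
ft_force: [3.8, 2.8, -15.3]
grip_width: 0.0356
gripper_force: 61.6
time_s: 12.52
position: [0.4282, 0.0884, 0.0208]
tool_rot: [[-0.823, -0.47, 0.319], [-0.517, 0.853, -0.077], [-0.236, -0.229, -0.945]]
ft_force: [2.4, 3.1, -15.0]
grip_width: 0.0353
gripper_force: 61.6
time_s: 13.18
position: [0.4274, 0.0973, 0.0208]
tool_rot: [[-0.9, 0.317, 0.299], [0.368, 0.921, 0.129], [-0.235, 0.226, -0.946]]
ft_force: [-1.6, -8.3, -14.0]
grip_width: 0.0351
gripper_force: 64.4
time_s: 13.35
position: [0.4274, 0.0973, 0.0208]
tool_rot: [[-0.901, 0.314, 0.299], [0.364, 0.923, 0.128], [-0.236, 0.224, -0.946]]
ft_force: [-0.2, -6.2, -14.9]
grip_width: 0.0354
gripper_force: 64.4
(array([ 0.02328592, -0.00950662, -0.22423589]), array([ 0.11721053, -0.27837884,  0.01670767])) [-1.04168706  1.05254696 -0.27291247]
```

```bash
python3 -m handwheel '0 0 0 0 0 0 0.7; 0 0 0 0 0 0 0.7; 0 0 0 0 0 0 0.7; -0.7 -0.3 2 0 0 0 0.7; -1.5 -0.6 4.5 0 0 0 0.7; -2.4 -1 8 0 0 0 0.7; -2.4 -1 12 0 0 0 0.7; -2.4 -1 13 0 0 0 0.7'
python3 - <<'E'
from chk import *
np.set_printoptions(precision=2,suppress=True)
g=get_image('wrist');pickle.dump(g,open('l.pkl','wb'))
_,a=knobR(AZ,0);H=np.array([.4077,.0906,.0722]);e1=np.cross([0,0,1],a);e1/=np.linalg.norm(e1);e2=np.cross(a,e1)
for n in('b','d','f','l'):
    q=pickle.load(open(n+'.pkl','rb'));A=np.arange(0,360,2.)
    s=0
    for r in(.009,.011,.013):
        P=H+r*(np.cos(np.radians(A))[:,None]*e1+np.sin(np.radians(A))[:,None]*e2);m=proj(q,P).astype(np.float32)
        s=s+cv2.remap(q['color'].astype(np.float32).mean(2),m[:,:1].copy(),m[:,1:].copy(),1).ravel()/3
    w=np.clip(s-np.median(s)-25,0,None);i=w.argmax();k=np.arange(i-8,i+9)
    print(n,s.max(),np.median(s),'az',(A[i]+(w[k%180]*(k-i)*2).sum()/w[k%180].sum()))
Y=np.array([0,1.,0]);Z=np.array([0,0,-1.]);R=np.c_[np.cross(Y,Z),Y,Z]
print(delta(R,np.array([.35,.235,.2])))
print('ptr/rider');show(g)
E
```

```text
time_s: 14.02
position: [0.4058, 0.0873, 0.1568]
tool_rot: [[-0.899, 0.312, 0.309], [0.363, 0.923, 0.126], [-0.246, 0.225, -0.943]]
ft_force: [0.3, 0.4, 0.4]
grip_width: 0.0599
gripper_force: 0.0
b 242.38953 152.4533 az 65.88402916135158
d 247.0 172.23096 az 66.35129984712097
f 224.36707 109.10167 az 113.60881578478089
l 207.7385 105.72108 az 61.260698560015605
(array([-5.62, 14.76,  4.36]), array([-10.48,  16.61,  20.1 ]))
ptr/rider
0.047 101 101 101 101 102 101 102 102 102 102 102 103 103 104 104 110 140 154 155 156 153 151 176 241 244 241 177 147 149 151 155 188
0.05 99 99 100 100 100 100 99 99 100 100 100 101 102 102 103 104 116 152 153 154 155 155 186 240 244 231 164 147 148 150 153 175
0.053 96 97 97 93 88 85 84 85 87 89 87 88 91 98 98 105 135 159 162 161 129 134 177 242 244 230 159 146 146 149 152 173
0.066 109 107 108 209 110 100 134 173 151 151 172 146 165 170 140 169 235 227 218 142 149 217 203 228 226 225 206 163 117 121 141 170
0.074 187 187 180 120 107 105 98 122 125 131 135 140 198 190 180 148 201 218 143 97 125 155 184 108 89 105 107 113 111 108 107 108
0.079 189 181 182 104 106 104 119 151 151 150 174 159 164 174 162 129 148 107 87 118 209 232 130 104 97 112 114 116 111 110 110 113
```

Run:
```python
from chk import *
L=lambda n:pickle.load(open(n+'.pkl','rb'))
V={'b':L('b'),'d':L('d'),'g':L('g')['wrist'],'j':L('j'),'l':L('l')}
import h
for z in(.033,.036,.039,.042,.045):
    o=[]
    for n,g in V.items():
        A=np.arange(-170,-85,.5);az=[]
        for r in(.048,.051):
            P=np.c_[C[0]+r*np.cos(np.radians(A)),C[1]+r*np.sin(np.radians(A)),0*A+z];m=proj(g,P).astype(np.float32)
            s=cv2.remap(g['color'].astype(np.float32).mean(2),m[:,:1].copy(),m[:,1:].copy(),1).ravel();w=(s>215)
            lo=-165 if n in 'bdg' else -120;w&=(A>lo)&(A<lo+30);az.append(A[w].mean() if w.any() else np.nan)
        o.append((n,np.round(np.mean(az),1)))
    print(z,o)
```

```text
0.033 [('b', np.float64(-152.5)), ('d', np.float64(-161.5)), ('g', np.float64(-153.9)), ('j', np.float64(-108.1)), ('l', np.float64(-100.6))]
0.036 [('b', np.float64(-151.5)), ('d', np.float64(-161.2)), ('g', np.float64(-153.9)), ('j', np.float64(-108.6)), ('l', np.float64(-103.4))]
0.039 [('b', np.float64(-150.7)), ('d', np.float64(-160.1)), ('g', np.float64(-154.4)), ('j', np.float64(-108.8)), ('l', np.float64(-106.4))]
0.042 [('b', np.float64(-149.4)), ('d', np.float64(-159.2)), ('g', np.float64(-154.6)), ('j', np.float64(-109.2)), ('l', np.float64(-109.1))]
0.045 [('b', np.float64(-148.9)), ('d', np.float64(-158.9)), ('g', np.float64(-155.1)), ('j', np.float64(-109.7)), ('l', np.float64(-112.0))]
```

```bash
python3 -m handwheel '-0.5 1.5 2 -2.1 3.3 4 0.9; -1.5 4.5 4.4 -4.2 6.6 8 0.9; -2.5 7.5 4.4 -6.3 10 12 0.9; -3.5 10.5 4.4 -8.4 13.3 16 0.9; -4.5 13 4.4 -10.5 16.6 20.1 0.9; -5.6 14.8 4.4 -10.5 16.6 20.1 0.9; -5.6 14.8 4.4 -10.5 16.6 20.1 0.9; -5.6 14.8 4.4 -10.5 16.6 20.1 0.9'
python3 - <<'E'
from h import *;import pickle
np.set_printoptions(precision=4,suppress=True)
g=get_image('wrist');pickle.dump(g,open('m.pkl','wb'))
s=status.observe();R=s['tool_rot'];print(s['position'],np.degrees(np.arctan2(R[1,1],R[0,1])),s['q'])
u=proj(g,[[.3756,.238,.017]])[0];print('pred',u)
hsv=cv2.cvtColor(g['color'],cv2.COLOR_RGB2HSV)
m=((hsv[...,1]<45)&(hsv[...,2]>140)).astype(np.uint8)
m=cv2.morphologyEx(m,cv2.MORPH_CLOSE,np.ones((7,7)))
n,l,st,ce=cv2.connectedComponentsWithStats(m)
for i in range(1,n):
    if st[i,4]>150 and np.linalg.norm(ce[i]-u)<120:
        r=cv2.minAreaRect(cv2.findContours((l==i).astype(np.uint8),0,2)[0][0]);b=cv2.boxPoints(r)
        P=onz(g,b,.017);print(st[i],r);print(P[:,:2],P[:,:2].mean(0),np.linalg.norm(P[1]-P[0]),np.linalg.norm(P[2]-P[1]))
E
```

```text
time_s: 14.73
position: [0.3475, 0.2365, 0.1946]
tool_rot: [[-1.0, -0.0, -0.01], [-0.0, 1.0, -0.002], [0.01, -0.002, -1.0]]
ft_force: [0.4, -0.0, -0.4]
grip_width: 0.0768
gripper_force: 0.0
[0.3479 0.2358 0.1947] 89.91781477795448 [ 17.8416   9.375   93.5587   0.0698  77.6613 -72.0908]
pred [264.7194 188.0589]
[195 101  57  34 599] ((223.00790405273438, 119.52912902832031), (24.271421432495117, 58.496742248535156), 74.84593200683594)
[[0.2976 0.1625]
 [0.2825 0.2208]
 [0.306  0.2271]
 [0.3218 0.1678]] [0.302  0.1946] 0.060236883428211666 0.024354635229854992
[311 113  27  19 266] ((325.2388610839844, 123.1878662109375), (12.5299654006958, 26.73591423034668), 61.38954162597656)
[[0.3063 0.2851]
 [0.2932 0.3087]
 [0.3043 0.3156]
 [0.3176 0.2919]] [0.3054 0.3003] 0.02698265987055602 0.013079492772225778
[ 349  156   40   57 1135] ((368.3902893066406, 183.8397216796875), (38.18441390991211, 56.71971130371094), 1.6365771293640137)
[[0.4031 0.3321]
 [0.3385 0.3288]
 [0.3395 0.3701]
 [0.4044 0.3757]] [0.3714 0.3517] 0.06463320246721867 0.04130482662264526
[ 240  176   54   26 1337] ((266.5, 188.5), (25.0, 53.0), 90.0)
[[0.362  0.2112]
 [0.3619 0.2685]
 [0.3905 0.2694]
 [0.3906 0.2107]] [0.3763 0.2399] 0.05732439477556299 0.02864077435287692
```

Run:
```python
from h import *;import pickle
L=lambda n:pickle.load(open(n+'.pkl','rb'))
for n,g in(('m',L('m')),('g',L('g')['wrist']),('b',L('b'))):
    hsv=cv2.cvtColor(g['color'],cv2.COLOR_RGB2HSV).astype(np.float32)
    for yc in((.218,.222,.226),(.254,.258,.262)):
        X=np.arange(.350,.404,.002);o=0
        for y in yc:
            m=proj(g,np.c_[X,0*X+y,0*X+.0085]).astype(np.float32);o=o+cv2.remap(hsv,m[:,:1].copy(),m[:,1:].copy(),1)[:,0,1:]/len(yc)
        print(n,yc[1],'V',' '.join('%d:%d/%d'%(round(x*1e3),v,s) for x,(s,v) in zip(X,o)))
    Y=np.arange(.198,.282,.003);m=proj(g,np.c_[0*Y+.376,Y,0*Y+.0085]).astype(np.float32);o=cv2.remap(hsv,m[:,:1].copy(),m[:,1:].copy(),1)[:,0,1:]
    print(n,'Y',' '.join('%d:%d'%(round(x*1e3),v) for x,(s,v) in zip(Y,o)))
    print(g['xyz'])
```

```text
m 0.222 V 350:79/34 352:79/35 354:78/33 356:79/34 358:81/36 360:81/36 362:94/29 364:140/18 366:164/17 368:176/17 370:188/17 372:199/17 374:194/17 376:185/17 378:179/17 380:177/17 382:178/17 384:178/17 386:178/17 388:179/17 390:180/17 392:177/18 394:142/20 396:84/31 398:81/36 400:83/36 402:85/37 404:86/37
m 0.258 V 350:77/33 352:77/34 354:77/33 356:77/33 358:77/31 360:78/32 362:94/27 364:143/18 366:166/17 368:178/17 370:190/16 372:201/17 374:195/17 376:185/17 378:179/18 380:177/19 382:178/18 384:178/17 386:178/18 388:179/18 390:179/17 392:176/18 394:135/21 396:83/35 398:82/36 400:83/37 402:83/36 404:84/36
m Y 198:91 201:84 204:84 207:89 210:130 213:182 216:183 219:185 222:185 225:185 228:186 231:185 234:183 237:136 240:126 243:132 246:182 249:185 252:185 255:186 258:184 261:184 264:185 267:185 270:142 273:166 276:178 279:178
[0.26823435 0.23642973 0.36706557]
g 0.222 V 350:83/33 352:83/32 354:83/33 356:83/33 358:82/31 360:83/31 362:133/21 364:185/17 366:195/17 368:204/17 370:213/17 372:199/17 374:191/16 376:192/17 378:193/17 380:194/17 382:195/16 384:196/17 386:196/16 388:197/17 390:1
[... 815 characters left out ...]
380:186/18 382:187/18 384:187/18 386:187/18 388:187/17 390:188/18 392:183/18 394:147/21 396:96/30 398:86/34 400:88/35 402:89/36 404:92/37
b 0.258 V 350:122/37 352:121/37 354:121/37 356:122/38 358:121/37 360:122/35 362:154/27 364:226/13 366:245/3 368:247/1 370:247/0 372:247/0 374:246/2 376:243/5 378:241/6 380:242/6 382:242/6 384:243/6 386:243/5 388:243/5 390:243/5 392:240/7 394:195/20 396:131/36 398:127/40 400:129/39 402:130/39 404:131/40
b Y 198:90 201:89 204:93 207:99 210:133 213:174 216:186 219:187 222:188 225:189 228:189 231:197 234:235 237:233 240:167 243:206 246:221 249:242 252:243 255:243 258:243 261:243 264:243 267:243 270:236 273:193 276:184 279:183
[0.3315876  0.10854636 0.45361564]
```

```bash
python3 -m handwheel '1 0.1 -3.5 0 0.6 0 0.9; 2 0.3 -7.5 0 0.6 0 0.9; 3.1 0.4 -11.5 0 0.6 0 0.9; 3.1 0.4 -15 0 0.6 0 0.9; 3.1 0.4 -18 0 0.6 0 0.9; 3.1 0.4 -20 0 0.6 0 0.9; 3.1 0.4 -21.2 0 0.6 0 0.9; 3.1 0.4 -21.2 0 0.6 0 0.9' && python3 -m handwheel '0 0 -0.5 0 0 0 0.9; 0 0 -1 0 0 0 0.9; 0 0 -1 0 0 0 0.9' && python3 -c "
from h import *
print(status.observe()['position'],status.observe()['q'])"
```

```text
time_s: 15.45
position: [0.3783, 0.2383, -0.019]
tool_rot: [[-1.0, 0.005, -0.025], [0.005, 1.0, -0.003], [0.025, -0.003, -1.0]]
ft_force: [0.2, -0.3, 0.2]
grip_width: 0.0767
gripper_force: 0.0
time_s: 15.7
position: [0.3793, 0.2394, -0.027]
tool_rot: [[-1.0, 0.003, -0.02], [0.003, 1.0, -0.002], [0.02, -0.002, -1.0]]
ft_force: [-0.5, -0.2, -0.6]
grip_width: 0.0773
gripper_force: 0.0
[ 0.37928168  0.23944218 -0.02696098] [ 16.91717304  31.36028876 106.54590755   0.35452196  43.23458293
 -73.15483994]
```

```bash
python3 -m handwheel '0 0 -0.3 0 -1.1 0 0.9; 0 0 -0.4 0 -1.1 0 0.9; 0 0 -0.4 0 -1.1 0 0.9' && python3 -m handwheel '0 0 0 0 0 0 0.75; 0 0 0 0 0 0 0.62; 0 0 0 0 0 0 0.62; 0 0 0 0 0 0 0.62; 0 0 0 0 0 0 0.62' 30
```

```text
time_s: 15.95
position: [0.379, 0.2397, -0.0306]
tool_rot: [[-1.0, 0.003, -0.002], [0.003, 1.0, -0.002], [0.002, -0.002, -1.0]]
ft_force: [-0.2, 0.2, 0.5]
grip_width: 0.0768
gripper_force: 0.0
time_s: 16.37
position: [0.3794, 0.2398, -0.0304]
tool_rot: [[-1.0, 0.003, -0.001], [0.003, 1.0, -0.002], [0.001, -0.002, -1.0]]
ft_force: [-0.6, -0.9, 5.5]
grip_width: 0.0571
gripper_force: 31.5
```

```bash
python3 -m handwheel '0 0 1 0 0 0 0.6; 0 0 3 0 0 0 0.6; 0 0 6.5 0 0 0 0.6; 0 0 10 0 0 -3 0.6; 0 0 13 0 0 -10 0.6; 2 -2 15 0 0 -17 0.6; 4 -4 15 0 0 -24 0.6; 6 -6 15 0 0 -31 0.6' 40 && python3 -m handwheel '2 -2.5 0 0 0 -7 0.6; 4 -5 0 0 0 -14 0.6; 5.6 -7 0 0 0 -21 0.6; 6.6 -7.9 0 0 0 -28 0.6; 6.6 -7.9 0 0 0 -35 0.6; 6.6 -7.9 0 0 0 -42 0.6; 6.6 -7.9 0 0 0 -43.4 0.6; 6.6 -7.9 0 0 0 -43.4 0.6'
python3 - <<'E'
from chk import *
g=get_image('wrist');t=get_image('top');pickle.dump((g,t),open('n.pkl','wb'))
s=status.observe();R=s['tool_rot'];print(s['position'],np.degrees(np.arctan2(R[1,1],R[0,1])),R[:,2],s['grip_width'],s['gripper_force'],s['q'])
show(g)
E
```

```text
time_s: 17.03
position: [0.4401, 0.1792, 0.1206]
tool_rot: [[-0.853, 0.522, 0.001], [0.522, 0.853, -0.0], [-0.001, 0.0, -1.0]]
ft_force: [-0.0, 0.4, -1.7]
grip_width: 0.0567
gripper_force: 45.1
time_s: 17.7
position: [0.5048, 0.1007, 0.119]
tool_rot: [[-0.268, 0.963, -0.003], [0.963, 0.268, 0.001], [0.002, -0.002, -1.0]]
ft_force: [-0.0, -0.3, -1.0]
grip_width: 0.0564
gripper_force: 45.1
[0.50480904 0.1008436  0.11905019] 15.637409393333927 [-0.00244713  0.00110381 -0.9999964 ] 0.05690483309712438 45.14067848889681 [-1.93054285e+00  2.29344582e+01  8.75584435e+01  6.23776185e-02
  6.96493709e+01 -1.75896160e+01]
0.047 154 153 153 153 153 152 153 152 153 153 153 154 154 152 150 148 150 150 148 148 147 207 236 233 148 130 133 136 137 140 135 103
0.05 154 152 152 152 151 151 151 152 152 152 151 152 152 153 154 151 148 148 149 147 147 207 227 157 135 138 142 146 148 150 149 109
0.053 193 188 190 180 178 197 193 185 178 190 188 187 178 179 185 187 183 175 171 174 161 145 134 139 143 148 150 155 157 159 158 111
0.066 123 125 122 202 192 171 146 140 115 105 105 106 201 240 240 191 108 134 141 148 156 162 168 174 182 188 192 197 200 201 200 167
0.074 121 122 123 119 115 109 112 105 103 98 97 100 103 103 110 104 100 140 153 160 166 173 180 186 190 192 187 186 184 182 180 174
0.079 117 120 122 120 113 105 106 103 102 99 96 98 96 98 104 111 106 102 159 166 172 179 184 185 183 181 180 179 177 176 174 171
```

Run:
```python
from chk import *
g=pickle.load(open('j.pkl','rb'));h0=np.radians(15.7);xh=np.array([np.cos(h0),np.sin(h0)]);yh=np.array([-xh[1],xh[0]])
v=g['color'].astype(np.float32).mean(2)
def prof(P):
    m=proj(g,P).astype(np.float32);return cv2.remap(v,m[:,:1].copy(),m[:,1:].copy(),1).ravel()
Y=np.arange(-.034,.035,.002)
for x in(-.014,.014):print('x',x,' '.join('%d:%d'%(round(y*1e3),q) for y,q in zip(Y,prof(np.array([np.r_[C+x*xh+y*yh,.082] for y in Y])))))
X=np.arange(-.032,.033,.002)
for y in(-.03,.03):print('y',y,' '.join('%d:%d'%(round(y*1e3),q) for y,q in zip(X,prof(np.array([np.r_[C+x*xh+y*yh,.082] for x in X])))))
```

```text
x -0.014 -34:127 -32:154 -30:157 -28:158 -26:159 -24:146 -22:163 -20:178 -18:130 -16:125 -14:164 -12:229 -10:207 -8:156 -6:154 -4:154 -2:155 0:155 2:155 4:155 6:155 8:155 10:155 12:156 14:157 16:157 18:156 20:156 22:182 24:143 26:153 28:134 30:133 32:143 34:154
x 0.014 -34:114 -32:152 -30:157 -28:158 -26:158 -24:143 -22:165 -20:166 -18:125 -16:111 -14:140 -12:151 -10:152 -8:151 -6:151 -4:150 -2:150 0:151 2:150 4:149 6:150 8:151 10:152 12:150 14:150 16:151 18:151 20:154 22:183 24:141 26:153 28:135 30:146 32:143 34:156
y -0.03 -32:242 -30:238 -28:240 -26:244 -24:245 -22:236 -20:160 -18:145 -16:157 -14:157 -12:157 -10:157 -8:157 -6:157 -4:157 -2:156 0:156 2:155 4:155 6:155 8:154 10:156 12:157 14:157 16:156 18:153 20:125 22:104 24:104 26:118 28:148 30:173 32:179
y 0.03 -32:105 -30:106 -28:106 -26:105 -24:107 -22:107 -20:111 -18:135 -16:132 -14:133 -12:155 -10:159 -8:138 -6:131 -4:112 -2:110 0:109 2:109 4:109 6:118 8:131 10:142 12:162 14:146 16:130 18:135 20:127 22:104 24:104 26:106 28:105 30:106 32:105
```

```bash
python3 -m handwheel '0 0.04 -2.5 0 0 0 0.6; 0 0.04 -5 0 0 0 0.6; 0 0.04 -7 0 0 0 0.6; 0 0.04 -8 0 0 0 0.6; 0 0.04 -8.6 0 0 0 0.6; 0 0.04 -9 0 0 0 0.6; 0 0.04 -9 0 0 0 0.6' && python3 -c "
from h import *
s=status.observe();print(s['position'],s['ft_force'],s['wrist_torque'])"
```

```text
time_s: 18.38
position: [0.5049, 0.1012, 0.0288]
tool_rot: [[-0.267, 0.964, -0.003], [0.964, 0.267, 0.001], [0.002, -0.002, -1.0]]
ft_force: [0.1, -0.9, -0.6]
grip_width: 0.0568
gripper_force: 45.1
[0.50494434 0.1011982  0.02880884] [ 0.12670051 -0.8961591  -0.62724234] [-0.04457957 -0.01224608  0.02213584]
```

```bash
python3 -m handwheel '0 0 -0.1 0 0 0 0.6; 0 0 -0.1 0 0 0 0.6; 0 0 -0.1 0 0 0 0.6'; python3 -m handwheel '0 0 -0.1 0 0 0 0.6; 0 0 -0.1 0 0 0 0.6; 0 0 -0.1 0 0 0 0.6'
```

```text
time_s: 18.63
position: [0.5053, 0.1011, 0.0286]
tool_rot: [[-0.267, 0.964, -0.001], [0.964, 0.267, 0.001], [0.001, -0.001, -1.0]]
ft_force: [0.3, -0.4, -2.6]
grip_width: 0.0568
gripper_force: 45.1
time_s: 18.88
position: [0.505, 0.1011, 0.0271]
tool_rot: [[-0.266, 0.964, -0.002], [0.964, 0.266, 0.001], [0.002, -0.002, -1.0]]
ft_force: [0.0, 0.2, -2.1]
grip_width: 0.0571
gripper_force: 45.1
```

```bash
python3 -m handwheel '0 0 -0.1 0 0 0 0.6; 0 0 -0.1 0 0 0 0.6; 0 0 -0.1 0 0 0 0.6'; python3 -m handwheel '0 0 -0.05 0 0 0 0.6; 0 0 -0.05 0 0 0 0.6; 0 0 -0.05 0 0 0 0.6'
```

```text
time_s: 19.13
position: [0.5049, 0.1011, 0.0259]
tool_rot: [[-0.266, 0.964, -0.002], [0.964, 0.266, 0.001], [0.002, -0.002, -1.0]]
ft_force: [0.6, -0.2, -2.1]
grip_width: 0.057
gripper_force: 45.1
time_s: 19.38
position: [0.505, 0.1011, 0.0257]
tool_rot: [[-0.266, 0.964, -0.002], [0.964, 0.266, 0.001], [0.002, -0.002, -1.0]]
ft_force: [-0.6, 0.1, 1.8]
grip_width: 0.0567
gripper_force: 45.5
```

```bash
python3 -m handwheel '0 0 0 0 0 0 0.7; 0 0 0 0 0 0 0.8; 0 0 0 0 0 0 0.8; 0 0 0 0 0 0 0.8; 0 0 1 0 0 0 0.8; 0 0 3 0 0 0 0.8; 0 0 6 0 0 0 0.8; 0 0 9 0 0 0 0.8' && python3 -m handwheel '0 0 3 0 0 0 0.8; 0 0 5 0 0 0 0.8; 0 0 5 0 0 0 0.8'
python3 - <<'E'
from chk import *
g=get_image('wrist');pickle.dump(g,open('p.pkl','wb'))
C=np.array([.5048,.1012]);h0=np.radians(15.7);xh=np.array([np.cos(h0),np.sin(h0)]);yh=np.array([-xh[1],xh[0]])
v=g['color'].astype(np.float32).mean(2)
def prof(P):
    m=proj(g,P).astype(np.float32);return cv2.remap(v,m[:,:1].copy(),m[:,1:].copy(),1).ravel()
Y=np.arange(-.034,.035,.002);X=np.arange(-.040,.041,.002)
for x in(-.02,-.01,.01,.02):print('x',x,' '.join('%d:%d'%(round(y*1e3),q) for y,q in zip(Y,prof(np.array([np.r_[C+x*xh+y*yh,.066] for y in Y])))))
for y in(-.005,.005):print('y',y,' '.join('%d:%d'%(round(y*1e3),q) for y,q in zip(X,prof(np.array([np.r_[C+x*xh+y*yh,.070] for x in X])))))
L=104e-3
print(status.observe()['position'],status.observe()['q'])
for r in(.100,.104,.108):print('post',r,' '.join('%d'%q for q in prof(np.array([np.r_[C+x*xh+r*yh,.11] for x in np.arange(-.02,.021,.002)]))))
E
```

```text
time_s: 20.05
position: [0.5044, 0.1011, 0.1161]
tool_rot: [[-0.266, 0.964, -0.004], [0.964, 0.266, 0.001], [0.002, -0.004, -1.0]]
ft_force: [1.2, -0.1, 0.4]
grip_width: 0.0682
gripper_force: 0.0
time_s: 20.3
position: [0.5068, 0.1011, 0.1697]
tool_rot: [[-0.266, 0.964, 0.006], [0.964, 0.266, 0.001], [-0.001, 0.006, -1.0]]
ft_force: [0.9, -0.3, 0.9]
grip_width: 0.0683
gripper_force: 0.0
x -0.02 -34:189 -32:188 -30:204 -28:240 -26:192 -24:163 -22:183 -20:194 -18:201 -16:210 -14:241 -12:243 -10:243 -8:243 -6:243 -4:243 -2:243 0:242 2:244 4:246 6:230 8:189 10:178 12:166 14:153 16:137 18:161 20:141 22:129 24:122 26:118 28:121 30:122 32:122 34:122
x -0.01 -34:229 -32:223 -30:207 -28:243 -26:192 -24:127 -22:107 -20:117 -18:137 -16:206 -14:242 -12:242 -10:205 -8:179 -6:178 -4:180 -2:181 0:180 2:201 4:199 6:201 8:194 10:180 12:167 14:153 16:151 18:177 20:146 22:149 24:134 26:122 28:141 30:148 32:151 34:152
x 0.01 -34:227 -32:219 -30:206 -28:230 -26:155 -24:127 -22:121 -20:124 -18:137 -16:180 -14:184 -12:172 -10:174 -8:176 -6:177 -4:176 -2:176 0:174 2:178 4:185 6:190 8:186 10:176 12:166 14:15
[... 609 characters left out ...]
4 34:104 36:101 38:103 40:103
y 0.005 -40:158 -38:159 -36:157 -34:155 -32:157 -30:172 -28:244 -26:245 -24:245 -22:245 -20:245 -18:245 -16:244 -14:233 -12:226 -10:203 -8:189 -6:189 -4:164 -2:117 0:118 2:118 4:152 6:180 8:184 10:184 12:184 14:185 16:185 18:185 20:186 22:187 24:187 26:188 28:186 30:131 32:105 34:103 36:101 38:103 40:104
[0.50581925 0.10112427 0.16726411] [-1.89598429e+00  2.00327094e+01  8.32856336e+01  6.25285301e-02
  7.65673490e+01 -1.73556442e+01]
post 0.1 71 70 72 74 75 76 76 81 72 50 57 56 50 68 78 74 74 73 74 74 74
post 0.104 70 71 71 74 75 74 75 75 51 54 57 59 67 58 73 73 85 92 102 106 105
post 0.108 70 69 70 73 73 74 75 75 74 63 64 64 67 101 107 107 111 107 103 102 103
```

```bash
python3 -m handwheel '-0.9 3.3 0 0 0 0 0.4; -1.8 6.6 0 0 0 0 0.4; -2.8 10 0 0 0 0 0.4; -2.8 10 -4 0 0 0 0.4; -2.8 10 -8 0 0 0 0.4; -2.8 10 -10.5 0 0 0 0.4; -2.8 10 -11.7 0 0 0 0.4; -2.8 10 -11.7 0 0 0 0.4' 40 && python3 -m handwheel '0 0 0 0 0 0 0.2; 0 0 0 0 0 0 0.05; 0 0 0 0 0 0 0.05; 0 0 0 0 0 0 0.05'
python3 - <<'E'
import numpy as np
from h import *
s=status.observe();print(s['position'],s['grip_width'],s['gripper_force'],s['ft_force'])
h=np.radians(15.7);x=np.array([np.cos(h),np.sin(h)]);y=np.array([-x[1],x[0]])
f=lambda t:5*(-np.sin(t)*x+np.cos(t)*y)
for k in range(1,15):
    if k==8:print('--')
    t0=0 if k<8 else np.radians(45.5);t=np.radians(6.5*k);print(k,np.degrees(t-t0).round(1),(f(t)-f(t0)).round(2))
E
```

```text
time_s: 21.02
position: [0.4745, 0.2007, 0.0447]
tool_rot: [[-0.266, 0.964, -0.01], [0.964, 0.266, -0.0], [0.002, -0.01, -1.0]]
ft_force: [0.8, -0.5, 0.2]
grip_width: 0.0341
gripper_force: 0.0
time_s: 21.35
position: [0.4774, 0.2012, 0.049]
tool_rot: [[-0.266, 0.964, -0.001], [0.964, 0.266, 0.001], [0.002, -0.0, -1.0]]
ft_force: [1.8, 0.3, -5.0]
grip_width: 0.011
gripper_force: 39.1
[0.47744754 0.20116686 0.04902304] 0.011020490590766109 39.14083242416382 [ 1.82101393  0.2616092  -5.03703511]
1 6.5 [-0.54 -0.18]
2 13.0 [-1.05 -0.43]
3 19.5 [-1.53 -0.73]
4 26.0 [-1.97 -1.08]
5 32.5 [-2.37 -1.48]
6 39.0 [-2.73 -1.92]
7 45.5 [-3.03 -2.4 ]
--
8 6.5 [-0.24 -0.51]
9 13.0 [-0.43 -1.05]
10 19.5 [-0.55 -1.6 ]
11 26.0 [-0.61 -2.16]
12 32.5 [-0.61 -2.73]
13 39.0 [-0.54 -3.29]
14 45.5 [-0.41 -3.85]
```

```bash
python3 -m handwheel '-0.54 -0.18 0 0 0 6.5 0.05; -1.05 -0.43 0 0 0 13 0.05; -1.53 -0.73 0 0 0 19.5 0.05; -1.97 -1.08 0 0 0 26 0.05; -2.37 -1.48 0 0 0 32.5 0.05; -2.73 -1.92 0 0 0 39 0.05; -3.03 -2.4 0 0 0 45.5 0.05' && python3 -m handwheel '-0.24 -0.51 0 0 0 6.5 0.05; -0.43 -1.05 0 0 0 13 0.05; -0.55 -1.6 0 0 0 19.5 0.05; -0.61 -2.16 0 0 0 26 0.05; -0.61 -2.73 0 0 0 32.5 0.05; -0.54 -3.29 0 0 0 39 0.05; -0.41 -3.85 0 0 0 45.5 0.05; -0.41 -3.85 0 0 0 45.5 0.05' && python3 -c "
from h import *
s=status.observe();p=s['position'];h=np.radians(15.7);d=p[:2]-np.array([.4902,.1532]);print(p,np.linalg.norm(d),np.degrees(np.arctan2(d[1],d[0]))%360-105.7,s['ft_force'],s['grip_width'])"
```

```text
time_s: 21.93
position: [0.4475, 0.177, 0.049]
tool_rot: [[-0.877, 0.481, 0.0], [0.481, 0.877, -0.0], [-0.001, -0.0, -1.0]]
ft_force: [5.2, -0.2, -7.9]
grip_width: 0.0116
gripper_force: 39.0
time_s: 22.6
position: [0.4419, 0.1391, 0.0489]
tool_rot: [[-0.958, -0.288, -0.002], [-0.288, 0.958, -0.0], [0.002, 0.0, -1.0]]
ft_force: [-3.2, 3.1, -1.0]
grip_width: 0.0112
gripper_force: 40.0
[0.44193431 0.13911258 0.04892507] 0.05027953600063361 90.57106314742335 [-3.19110715  3.12716262 -1.02844223] 0.011233945532645654
```

```bash
python3 -m handwheel '0.04 -0.15 0 0 0 1.7 0.05; 0.08 -0.29 0 0 0 3.4 0.05; 0.08 -0.29 0 0 0 3.4 0.05'
```

```text
time_s: 22.85
position: [0.4415, 0.1379, 0.0489]
tool_rot: [[-0.941, -0.34, -0.004], [-0.34, 0.941, 0.002], [0.003, 0.003, -1.0]]
ft_force: [-5.9, 15.3, 1.1]
grip_width: 0.011
gripper_force: 40.7
```

The force rose to 15 N, so the lever is at its stop. Release and lift off.

```bash
python3 -m handwheel '0 0 0 0 0 0 0.3; 0 0 0 0 0 0 0.4; 0 0 0 0 0 0 0.4; 0 0 0 0 0 0 0.4; 0 0 3 0 0 0 0.4; 0 0 7 0 0 0 0.4; 0 0 11 0 0 0 0.4; 0 0 12 0 0 0 0.4' && python3 -m handwheel '0.5 1 0 0 0 0 0.4; 1 2 0 0 0 0 0.4; 1 2 0 0 0 0 0.4'
python3 - <<'E'
from chk import *
g=get_image('wrist');pickle.dump(g,open('q.pkl','wb'))
C=np.array([.5048,.1012]);h0=np.radians(15.7);xh=np.array([np.cos(h0),np.sin(h0)]);yh=np.array([-xh[1],xh[0]])
v=g['color'].astype(np.float32).mean(2)
def prof(P):
    m=proj(g,P).astype(np.float32);return cv2.remap(v,m[:,:1].copy(),m[:,1:].copy(),1).ravel()
Y=np.arange(-.034,.035,.002);X=np.arange(-.040,.041,.002)
for x in(-.01,.01):print('x',x,' '.join('%d:%d'%(round(y*1e3),q) for y,q in zip(Y,prof(np.array([np.r_[C+x*xh+y*yh,.066] for y in Y])))))
print('y',' '.join('%d:%d'%(round(y*1e3),q) for y,q in zip(X,prof(np.array([np.r_[C+x*xh-.003*yh,.070] for x in X])))))
P=C+.054*yh
for t in range(60,110,3):
    d=np.radians(15.7+90+t);print(t,prof(np.array([np.r_[P+r*np.array([np.cos(d),np.sin(d)]),.11] for r in(.048,.05,.052)])).mean().round(),end=' ')
print();show(g);s=status.observe();print(s['grip_width'],s['ft_force'])
E
```

```text
time_s: 23.52
position: [0.4456, 0.1357, 0.1742]
tool_rot: [[-0.941, -0.339, 0.009], [-0.339, 0.941, -0.002], [-0.007, -0.005, -1.0]]
ft_force: [0.3, 0.1, 0.0]
grip_width: 0.034
gripper_force: 0.0
time_s: 23.77
position: [0.4537, 0.1571, 0.1673]
tool_rot: [[-0.94, -0.34, -0.002], [-0.34, 0.94, -0.002], [0.003, -0.001, -1.0]]
ft_force: [-0.0, 0.4, 0.4]
grip_width: 0.0338
gripper_force: 0.0
x -0.01 -34:230 -32:228 -30:211 -28:239 -26:226 -24:135 -22:120 -20:212 -18:245 -16:246 -14:246 -12:246 -10:246 -8:245 -6:245 -4:245 -2:246 0:247 2:246 4:245 6:241 8:244 10:217 12:230 14:220 16:159 18:229 20:233 22:233 24:232 26:208 28:129 30:150 32:179 34:183
x 0.01 -34:231 -32:231 -30:219 -28:232 -26:240 -24:149 -22:136 -20:173 -18:243 -16:245 -14:246 -12:246 -10:246 -8:246 -6:245 -4:245 -2:246 0:247 2:247 4:246 6:244 8:241 10:242 12:223 14:230 16:187 18:210 20:229 22:230 24:230 26:221 28:141 30:122 32:151 34:153
y -40:161 -38:161 -36:163 -34:163 -32:172 -30:201 -28:238 -26:246 -24:246 -22:246 -20:246 -18:246 -16:245 -14:245 -12:245 -10:245 -8:245 -6:245 -4:239 -2:154 0:179 2:211 4:211 6:226 8:245
[... 421 characters left out ...]
160 152 159 150 160 162 162 162 162 163 164 164 161 158 160 159 157 166 241 244 234 160 146 151 213 181 149
0.053 152 151 159 156 151 164 175 174 169 185 192 189 186 191 218 218 215 206 210 219 219 204 158 241 244 234 188 167 148 203 211 149
0.066 133 133 165 234 240 217 217 214 215 208 195 192 215 240 243 221 225 227 224 116 113 185 179 222 221 205 184 161 141 132 210 230
0.074 117 135 138 124 114 182 230 231 231 228 225 220 241 242 244 228 114 105 110 109 111 193 201 112 116 112 103 97 106 109 112 111
0.079 156 158 156 157 142 115 114 113 110 109 110 114 111 138 115 105 103 102 108 128 163 239 201 109 107 104 103 102 119 116 115 111
0.03359461278485173 [-0.28114784 -0.70153639 -0.48081118]
```

The lever post is at its stop (about 91°) and the cylinder sits against the fixed jaw. The pointer reads slightly different in this oblique view, so I'll check again from straight above.

```bash
python3 -m handwheel '2 -2 1 0 0 0 0.4; 4 -4.5 3 0 0 0 0.4; 6 -7 3 0 0 0 0.4; 8.2 -9 3 0 0 0 0.4; 8.2 -9 3 0 0 0 0.4; 8.2 -9 3 0 0 0 0.4'
cat > az.py <<'E'
from chk import *
C=np.array([.505,.1005])
def az(g,rs,z,lo,hi,th,ret=0):
    v=g['color'].astype(np.float32).mean(2);A=np.arange(lo,hi,.25);o=[]
    for r in rs:
        P=np.c_[C[0]+r*np.cos(np.radians(A)),C[1]+r*np.sin(np.radians(A)),0*A+z];m=proj(g,P).astype(np.float32)
        s=cv2.remap(v,m[:,:1].copy(),m[:,1:].copy(),1).ravel();w=s>th;o.append((A[w].min(),A[w].max()) if w.any() else None)
    return o
E
python3 - <<'E'
from az import *
g=get_image('wrist');pickle.dump(g,open('r.pkl','wb'));print(g['xyz'])
j=pickle.load(open('j.pkl','rb'));print(j['xyz'])
for n,q in(('j',j),('r',g)):
  for z in(.036,.042):print(n,z,'ptr',az(q,(.048,.05,.052),z,-118,-95,215),)
  for z in(.03,.036):print(n,z,'screw',az(q,(.076,.078,.080),z,-120,-100,170))
show(g)
E
```

```text
time_s: 24.32
position: [0.5355, 0.0648, 0.1966]
tool_rot: [[-0.941, -0.338, -0.004], [-0.338, 0.941, -0.002], [0.005, -0.0, -1.0]]
ft_force: [-0.7, 0.7, 0.2]
grip_width: 0.0342
gripper_force: 0.0
[0.4599105  0.03740819 0.36862227]
[0.49271032 0.1456874  0.34219448]
j 0.036 ptr [(np.float64(-113.0), np.float64(-104.25)), (np.float64(-112.75), np.float64(-104.25)), (np.float64(-112.5), np.float64(-104.5))]
j 0.042 ptr [(np.float64(-113.5), np.float64(-105.0)), (np.float64(-113.25), np.float64(-105.0)), (np.float64(-118.0), np.float64(-100.0))]
j 0.03 screw [(np.float64(-111.25), np.float64(-108.0)), (np.float64(-112.0), np.float64(-108.0)), (np.float64(-112.75), np.float64(-107.0))]
j 0.036 screw [(np.float64(-112.5), np.float64(-108.25)), (np.float64(-113.25), np.float64(-107.5)), (np.float64(-112.5), np.float64(-108.0))]
r 0.036 ptr [(np.float64(-109.75), np.float64(-102.25)), (np.float64(-109.5), np.float64(-102.5)), (np.float64(-109.5), np.float64(-102.5))]
r 0.042 ptr [(np.float64(-110.25), np.float64(-103.0)), (np.float64(-110.0), np.float64(-103.0)), (np.float64(-110.0), np.flo
[... 385 characters left out ...]
142 141 149 231 237 233 144 137 198 201 197 210 216
0.05 137 136 137 137 134 138 139 138 140 142 142 143 143 144 145 147 146 143 142 144 142 144 229 237 232 143 137 154 216 217 216 217
0.053 172 172 189 182 175 173 182 175 181 171 180 180 176 165 167 181 178 165 162 172 175 172 230 238 231 142 159 146 207 217 217 217
0.066 112 112 113 139 208 172 185 171 188 183 178 178 174 194 185 214 201 171 188 172 163 144 184 129 163 169 182 168 168 163 180 196
0.074 108 109 108 106 121 128 172 178 172 190 193 186 190 197 238 239 240 237 186 186 186 136 191 146 171 174 169 156 150 151 136 127
0.079 84 84 100 120 107 102 99 100 101 98 96 94 93 95 105 186 176 98 92 93 90 178 211 88 96 97 99 105 95 87 85 90
```

The head was dragged about 2.4° by the last push on the lever: pointer −106.3°, rider −110.1°, which is too near the 4° limit. I'll grip the fixed jaw again and turn the head back against the clamp.

```bash
python3 -m handwheel '0 0 0 0 0 -7 0.7; -0.5 0 0 0 0 -14 0.7; -1 0.1 0 0 0 -21 0.7; -1.5 0.2 0 0 0 -28 0.7; -1.9 0.2 0 0 0 -35 0.7; -1.9 0.2 0 0 0 -42 0.7; -1.9 0.2 0 0 0 -49 0.7; -1.9 0.2 0 0 0 -56 0.7' && python3 -m handwheel '0 0 0 0 0 -7 0.7; 0 0 0 0 0 -14 0.7; 0 0 0 0 0 -21 0.7; 0 0 0 0 0 -28 0.7; 0 0 0 0 0 -35.5 0.7; 0 0 0 0 0 -35.5 0.7; 0 0 0 0 0 -35.5 0.7'
python3 - <<'E'
from az import *
g=get_image('wrist');pickle.dump(g,open('t.pkl','wb'))
s=status.observe();R=s['tool_rot'];print(s['position'],np.degrees(np.arctan2(R[1,1],R[0,1])),s['q'])
C2=np.array([.5048,.1012])
print('ptr',az(g,(.048,.05,.052),.042,-118,-95,215),'screw',az(g,(.076,.078,.080),.036,-120,-100,170))
h=np.radians(18.1);xh=np.array([np.cos(h),np.sin(h)]);yh=np.array([-xh[1],xh[0]]);print('target',C2-.036*yh)
v=g['color'].astype(np.float32).mean(2)
X=np.arange(-.030,.031,.001)
for y in(-.040,-.026,.05,.058):
    m=proj(g,np.array([np.r_[C2+x*xh+y*yh,.082 if y<0 else .074] for x in X])).astype(np.float32);q=cv2.remap(v,m[:,:1].copy(),m[:,1:].copy(),1).ravel()
    print(y,' '.join('%d'%a for a in q[:16]),'|',' '.join('%d'%a for a in q[-16:]))
E
```

```text
time_s: 25.03
position: [0.5152, 0.0688, 0.1981]
tool_rot: [[-0.805, 0.594, -0.004], [0.594, 0.805, -0.0], [0.003, -0.003, -1.0]]
ft_force: [-0.2, 0.3, 0.9]
grip_width: 0.0596
gripper_force: 0.0
time_s: 25.62
position: [0.5156, 0.0685, 0.1982]
tool_rot: [[-0.319, 0.948, -0.003], [0.948, 0.319, 0.001], [0.002, -0.003, -1.0]]
ft_force: [0.2, -0.6, 1.2]
grip_width: 0.0594
gripper_force: 0.0
[0.51580007 0.06831916 0.19826864] 18.611841277910138 [-5.53182161e+00  1.90904364e+01  7.92842484e+01  4.51479330e-02
  8.18073299e+01 -2.41500189e+01]
ptr [(np.float64(-110.75), np.float64(-95.25)), (np.float64(-110.5), np.float64(-95.25)), (np.float64(-118.0), np.float64(-95.25))] screw [(np.float64(-112.25), np.float64(-108.25)), (np.float64(-113.0), np.float64(-107.5)), (np.float64(-112.75), np.float64(-107.75))]
target [0.51598435 0.06698143]
-0.04 217 221 226 240 244 243 236 233 243 244 233 216 220 229 230 219 | 124 142 152 153 145 142 156 175 179 173 183 225 242 243 240 229
-0.026 160 159 160 163 186 223 239 234 213 175 161 192 221 230 232 232 | 157 156 155 152 142 125 110 106 106 106 106 107 107 106 106 106
0.05 102 103 101 101 101 101 101 101 100 99 99 99 99 100 100 100 | 155 155 156 156 155 153 147 147 165 176 179 180 180 181 181 180
0.058 99 99 99 99 99 99 98 98 98 98 98 98 98 98 98 98 | 154 154 154 154 153 152 146 143 152 155 146 140 138 138 138 139
```

```bash
python3 -m handwheel '0 -0.1 -3.5 0 0 0 0.7; 0 -0.1 -7 0 0 0 0.7; 0 -0.1 -10 0 0 0 0.7; 0 -0.1 -13 0 0 0 0.7; 0 -0.1 -15 0 0 0 0.7; 0 -0.1 -16.2 0 0 0 0.7; 0 -0.1 -16.8 0 0 0 0.7; 0 -0.1 -16.8 0 0 0 0.7' && python3 -m handwheel '0 0 0 0 0 0 0.5; 0 0 0 0 0 0 0.4; 0 0 0 0 0 0 0.4; 0 0 0 0 0 0 0.4; 0 0 0 0 0 0 0.4' 60
python3 - <<'E'
from h import *
s=status.observe();R=s['tool_rot'];print(s['position'],np.degrees(np.arctan2(R[1,1],R[0,1])),s['wrist_torque'],s['ft_force'])
v=s['position'][:2]-np.array([.5048,.1012])
for t in(-2,-4,-6):
    a=np.radians(t);w=np.array([[np.cos(a),-np.sin(a)],[np.sin(a),np.cos(a)]])@v;print(t,(w-v)*100)
E
```

```text
time_s: 26.33
position: [0.5157, 0.0669, 0.0295]
tool_rot: [[-0.317, 0.948, -0.005], [0.948, 0.317, 0.001], [0.003, -0.004, -1.0]]
ft_force: [-0.7, 0.6, 0.1]
grip_width: 0.0598
gripper_force: 0.0
time_s: 26.75
position: [0.5169, 0.0668, 0.0317]
tool_rot: [[-0.315, 0.949, -0.0], [0.949, 0.315, 0.001], [0.001, 0.0, -1.0]]
ft_force: [-0.4, 0.1, 7.1]
grip_width: 0.0385
gripper_force: 62.3
[0.51694165 0.06675019 0.03170886] 18.3661702023742 [0.10938927 0.25552006 0.03719037] [-0.41192765  0.14649199  7.07464278]
-2 [-0.12096776 -0.04027514]
-4 [-0.2432674  -0.07630404]
-6 [-0.36674994 -0.10804279]
```

```bash
python3 -m handwheel '-0.06 -0.02 0 0 0 -1 0.4; -0.12 -0.04 0 0 0 -2 0.4; -0.18 -0.06 0 0 0 -3 0.4; -0.22 -0.07 0 0 0 -3.6 0.4; -0.22 -0.07 0 0 0 -3.6 0.4'
python3 - <<'E'
from h import *
s=status.observe();R=s['tool_rot'];print(s['position'],np.degrees(np.arctan2(R[1,1],R[0,1])),s['wrist_torque'],s['ft_force'],s['grip_width'])
E
```

```text
time_s: 27.17
position: [0.515, 0.0661, 0.0317]
tool_rot: [[-0.257, 0.966, 0.001], [0.966, 0.257, 0.0], [0.0, 0.001, -1.0]]
ft_force: [-0.4, 1.1, 5.9]
grip_width: 0.0388
gripper_force: 62.3
[0.51501487 0.066124   0.03171109] 14.875666812510135 [0.23524979 0.15511716 0.86193745] [-0.382638    1.12001262  5.8678548 ] 0.03882291579948855
```

```bash
python3 -m handwheel '0 0 0 0 0 0 0.7; 0 0 0 0 0 0 0.7; 0 0 0 0 0 0 0.7; 0 0 3 0 0 0 0.7; 0 0 7 0 0 0 0.7; 0 0 11 0 0 0 0.7; 0 0 15 0 0 0 0.7; 0 0 16.8 0 0 0 0.7' && python3 -m handwheel '0 0 0 0 0 3.7 0.7; 0 0 0 0 0 3.7 0.7'
python3 - <<'E'
from az import *
g=get_image('wrist');pickle.dump(g,open('u.pkl','wb'))
t=pickle.load(open('t.pkl','rb'))
for q in(t,g):print('ptr',az(q,(.048,.05,.052),.042,-119,-103,215),'screw',az(q,(.076,.078,.080),.036,-120,-100,170))
print(status.observe()['position']);show(g)
C2=np.array([.5048,.1012]);h=np.radians(14.9);xh=np.array([np.cos(h),np.sin(h)]);yh=np.array([-xh[1],xh[0]])
v=g['color'].astype(np.float32).mean(2);P=C2+.054*yh
for a in range(60,110,3):
    d=h+np.radians(90+a);m=proj(g,np.array([np.r_[P+r*np.array([np.cos(d),np.sin(d)]),.11] for r in(.048,.05,.052)])).astype(np.float32);print(a,cv2.remap(v,m[:,:1].copy(),m[:,1:].copy(),1).mean().round(),end=' ')
E
```

```text
time_s: 27.83
position: [0.5154, 0.0659, 0.2036]
tool_rot: [[-0.254, 0.967, 0.005], [0.967, 0.254, 0.0], [-0.001, 0.005, -1.0]]
ft_force: [0.2, -0.6, 0.8]
grip_width: 0.0597
gripper_force: 0.0
time_s: 28.0
position: [0.5145, 0.0659, 0.1997]
tool_rot: [[-0.318, 0.948, 0.0], [0.948, 0.318, 0.001], [0.001, 0.0, -1.0]]
ft_force: [0.9, 0.1, -1.0]
grip_width: 0.0595
gripper_force: 0.0
ptr [(np.float64(-110.75), np.float64(-103.25)), (np.float64(-110.5), np.float64(-103.25)), (np.float64(-119.0), np.float64(-103.25))] screw [(np.float64(-112.25), np.float64(-108.25)), (np.float64(-113.0), np.float64(-107.5)), (np.float64(-112.75), np.float64(-107.75))]
ptr [(np.float64(-113.75), np.float64(-105.0)), (np.float64(-113.5), np.float64(-105.25)), (np.float64(-119.0), np.float64(-103.25))] screw [(np.float64(-112.25), np.float64(-108.25)), (np.float64(-113.25), np.float64(-107.5)), (np.float64(-112.75), np.float64(-107.75))]
[0.51398515 0.0659651  0.1985447 ]
0.047 111 132 161 164 164 164 164 164 164 165 165 166 166 165 163 161 163 163 161 160 167 240 245 244 186 224 233 230 162 131 150 158
0.05 111 158 162 162 162 162 161 163 163 163 163 164 165 166 167 165 162 162 163 161 164 241 245 245 174 205 230 214 141 133 136 157
0.053 186 208 207 198 203 206 203 209 202 207 212 209 199 197 212 206 203 194 205 207 206 241 245 243 201 190 223 222 165 160 187 203
0.066 129 130 128 179 204 226 225 226 227 226 225 223 232 244 245 245 245 224 196 187 182 161 208 146 165 174 177 192 230 231 227 220
0.074 125 127 125 129 117 114 115 115 115 107 105 104 107 108 131 134 108 104 102 103 103 150 215 115 111 110 110 110 108 102 93 102
0.079 112 110 116 123 116 124 113 113 108 107 103 101 103 108 108 114 108 104 102 103 107 224 235 119 111 107 106 106 104 101 92 117
60 75.0 63 78.0 66 78.0 69 79.0 72 83.0 75 85.0 78 84.0 81 82.0 84 71.0 87 61.0 90 61.0 93 61.0 96 65.0 99 85.0 102 85.0 105 99.0 108 124.0
```

```bash
python3 -c "
from h import *
print(status.observe()['ft_force'],env.close_job())"
```

```text
the job is handed in; nothing more can be done
[ 0.22236698 -0.12381879 -0.48629413] None
```

The job is handed in at about 28 s, with no verdict returned. My last camera checks put the pointer within about 1° of the rider, the knob about 5° tighter than at the start, and the cam lever at its stop with the cylinder against the fixed jaw. The final lever push dragged the clamped head about 2.5° off, so I turned it back against the clamp before handing in.

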